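# Lock the flight-battery rack

### The job

Take the charged flight pack out of the charger and stand it in the free place at the end of the row in the sloped battery rack. Then set the orange wedge, straight face to the packs, in the last gap between that pack and the sloping cheek and press it firmly home, until the row is clamped tight and the wedge's top is level with the packs. Last, turn the red wing latch to its stop so that its tongue lies over the wedge, and leave everything else on the bench where it is.

Things in the scene. Friction and masses are not known exactly. Their poses are not given: they have to be found in the camera images.
- tray: Aluminium tray of the battery rack; fixed, its place and yaw vary. It leans 25 degrees: its floor faces up and towards the robot. Origin: centre of the bay floor, 40 mm above the table. z is square to the floor (packs and wedge go in along -z), x up the slope, away from the robot, y along the row. The bay is 50 mm wide in x, between two lips 32 mm high that flare out at the top to x = +-34 mm
- stop_face (a point): Foot of the inner face of the grey stop wall (62 mm high, 60 mm wide in x), which ends the row at tray y = +64 mm; axes as the tray. In the tight row the four packs stand at tray y = +50, +22, -6 and -34 mm, the wedge at -56 mm
- cheek_foot (a point): Foot of the inner face of the grey cheek at the other end, tray y = -63.9 mm; axes as the tray. The cheek is 36 mm wide in x and 68 mm high, and its face leans away from the row by 8 degrees, as the wedge's sloping face does. Behind it (-y) stands the latch's post, 75 mm high
- pack_seat (a point): Point on the tray's floor where the fourth pack's origin lies when the row is tight; axes as the tray. At the start the row is slack and pack 3 may stand up to 4 mm over this place: stand the fourth pack close beside pack 3 as it is, 28 mm or a little more towards -y from it; that leaves room for the foot of the wedge
- wedge_seat (a point): Point on the tray's floor where the wedge's origin lies when the wedge is home; axes as the tray
- pack1: Grey hard-case flight pack with a white and red band, 45 x 28 x 76 mm (x, y, z), 0.16 kg, standing in the rack next to the stop wall; origin at the centre of its underside, z up along its height, axes as the tray. Packs 1 to 3 stand in the row with 0 to 2.5 mm between them and slide along y when pushed
- pack2: The same, second in the row
- pack3: The same, third in the row; the free place is on its -y side, between it and the wedge's place
- pack4: The charged pack, like the others, 45 x 28 x 76 mm, upright in a pocket 11 mm deep (2 mm of play each side) on top of the black charger, its underside 39 mm above the table; origin at the centre of its underside, x along its 45 mm width, y along its 28 mm thickness. Either way round is right in the rack
- wedge: Orange wedge, 46 mm wide (x, sides parallel), 76 mm high (z), 16 mm thick at the foot and 26.7 mm at the top; 0.07 kg. Origin: centre of the foot's underside. Straight face at y = +8 mm; the other leans from y = -8 mm (foot) to -18.7 mm (top). It stands foot down in a pocket of the wooden caddy. Home in the rack its foot is on the tray's floor, its top level with the packs (up to 5 mm above them when tight)
- wedge_top (a point): Middle of the wedge's top (tray y is 5 mm towards the cheek from the foot's centre), 76 mm above the foot; axes as the wedge. Let down into the gap it slides in easily and comes to rest 3 to 12 mm short of the floor, not yet tight; pressed there with some 20 to 25 N along its height it goes home, clamps the row and stays by friction
- latch (a joint): Angle of the red wing latch about the tray's z axis, rad: 0 parked (wings and tongue nearly along tray x), growing anticlockwise seen from above the tray to the stop at 1.40, where the tongue points along tray +y over the wedge. It turns with about 0.06 N m and stays where it is left
- latch_grip (a point): Middle of the red wings on the latch's axis, 98 mm from the tray's origin towards -y and 105 mm above its floor plane. x along wings and tongue, z as the tray. The wing bar is 54 mm long, 9 mm thick and 22 mm high (from 15 mm below this point to 7 mm above it); two round wings stand on it, 22 mm high, up to 7 mm above this point
- tongue_tip (a point): Tip of the latch's steel tongue, 36 mm from its axis; the tongue is 4 mm thick, 10 mm wide, turns with the wings and passes 5 mm or more above the packs; it clears a wedge whose top stands up to 5 mm above them
- panel_top (a point): Top edge, near face, of the black charge-port panel (120 mm above the floor plane of the tray, 60 mm wide in x) that stands beside the latch; the wing tips pass 9 mm from it
- charger: Black charger, 110 x 125 mm, 34 mm high, with a grey pocket (outside 57 x 40 mm, 16 mm high, its middle 12 mm towards +x) on top; fixed. Origin under its centre. Charger and caddy may change places
- caddy: Wooden caddy 84 x 130 mm, 32 mm high; fixed. Origin under its centre. In its middle the wedge's pocket (22 x 51 mm inside, floor 11 mm and rim 32 mm above the table); at both ends (y = +-52 mm) hex drivers with handles up to 60 mm above the table
- spanner: Bystander: flat steel spanner with round ends, 120 mm long, 9 mm high
- propeller_a: Bystander: black propeller, 198 mm across, 7 mm high
- propeller_b: Bystander: the same propeller, lying elsewhere
- motor: Bystander: small round motor, 29 mm in diameter, 41 mm high
- pen: Bystander: blue pen, 110 mm long
- meter: Bystander: yellow meter, 100 x 55 x 24 mm
Mind the look-alikes: they are no part of the job. What is shaped like the pack3 but blue or pink is not meant.

How it is judged:
By the outcome, as a careful person would: the job done as asked, in the order asked, and still so for the second after the job is handed in, with the robot touching nothing.
It also fails if it takes over 67 s, if anything falls off the work surface, if the arm or the gripper's body presses on something with over 40 N, if the wrist force passes 120 N, or if a joint passes its speed limit or range.

### The arm

A 6-joint arm with a two-finger parallel gripper is mounted at the origin on the work surface. World frame = base frame: x ahead of the robot, y to its left, z up, the work surface at z = 0. Lengths are in mm, angles in rad, forces in N, time in s.
With the tool pointing down it reaches from about 275 to 1000 mm from the base axis. Payload 8.4 kg.
Tool frame: the origin (TCP) lies at the very end of the fingers, on their centre line; the grasp point (between the pads) lies 19 mm behind it; z points along the fingers, y is the direction in which the jaws open and shut (so a half turn about z gives the same grasp; the last joint's range is limited). The gripper opens to 85 mm and grips with 20 to 120 N. Pads are 22 mm wide; open, the fingers measure 114 mm over their backs; the gripper's body (76 mm by 85 mm) begins 54 mm behind the grasp point. The pads swing forward as they close: fully open they stand 13 mm farther back than shut.
Start: joints at [-1.237, 0.353, 1.633, -0, 1.155, -0.002], TCP at [205.951, -590.095, 231.281] pointing down, gripper open.
Joint ranges: [-2.63, 2.63], [-0.92, 2.1], [0.06, 2.66], [-1.3, 4.44], [0, 2.69], [-3.02, 3.02]. Speed limits (rad/s): [2.22, 2.22, 2.79, 3.14, 3.14, 3.14].

### API

Orientations are given as [roll, pitch, yaw] about the fixed x, y, z axes, in that order (R = Rz(yaw) Ry(pitch) Rx(roll)).
In Python, from rig import r gives the robot as it stands.
- The arm moves only by the tool move_arm, never from a script. Its argument "increments" is a list of rows, each an object of numbers: "tx", "ty", "tz": the shift along the tool's x, y, z in cm; "rx", "ry", "rz": the turn, a rotation vector about the tool's x, y, z in degrees; "gripper": the gripper's target within -1 to 1 (fully open at 1, half-way at 0, shut at -1). A call has 1 to 12 rows; each row shifts and turns the commanded pose from where the row before left it, along the tool's axes as they then stand; what a row does not reach is not made up. A row lasts 1/10 s, in which the tool goes at most 50 mm and 8.59 degrees, less where a joint would pass 70% of its speed; a pose out of reach is approached as far as the arm can. A call is refused whole if a number of a shift passes 5 or a number of a turn 8.59, either way. A call with a gripper value outside its range is refused whole. The fingers move at their own pace and stop on an object; "squeeze" is the grip in N (left out, the last holds). Time passes only in rows, so rows that do not move let the fingers close. It gives the time, the measured TCP pose, the force and the opening at its end, in the units of the state.
- r.sense(): the state, without advancing time (a new reading comes with each control period).
- r.grab_frame(name): name is "scene" or "side" or "wrist"; returns (picture, depth): 400x640x3 uint8, red, green, blue; 400x640 float32, mm along the optical axis (not along the pixel's ray), 0 where there is no reading.
- r.camera_model(name): a dict with "fx", "fy", "cx", "cy" (pixels), "k1" (the pictures are not rectified: a ray, as slopes to the right and down, at radius r is drawn at 1 + k1 r^2 times it, then the intrinsics apply), "R" (3x3) and "t" (3): a world point X has camera coordinates R X + t; the wrist camera has in their place "hand_eye" (4x4, takes a point from camera to tool coordinates, whose origin is the TCP and whose axes are the flange's). Camera axes: x right, y down, z forward; pixel columns grow to the right and rows downward; lengths in mm; the calibration is good to about 2 mm. A picture is of the moment at which its call begins: read the wrist's pose just before it. camera_model takes no time and is no camera call.
- r.sign_off(): hands the job in, once; it reports no verdict.
Trained networks look in the newest picture that a camera, given by its name, has taken for a name from the list of things; names that differ only in an ending like _2 or _b are one class to them, and where a whole thing is asked for, a point or a joint stands for the part that bears it (a point fixed in the world has none). Each returns a list of dicts, best first, with "confidence" (0 to 1); they miss things now and then, are a little off and sometimes report something else, mostly with a low value. They report only what shows in the picture. A call takes as long as a camera call. They do not tell look-alikes from the thing itself.
- r.cut_out(query, camera): "mask" (400x640 bool, what is visible of it) and "bbox" ([left, top, right, bottom] in pixels, round what is visible of it).
- r.place_of(query, camera): "location" ([row, column] in pixels: a listed point, or the origin of a listed thing).
The state is a dict: "clock": time; "qpos": joint angles; "qvel": joint speeds; "joint_efforts": joint torques, N m; "eef_pos": TCP position; "tcp_rot": TCP orientation; "contact_force": force on the tool from outside, world axes, zero at the start; "wrist_torque": the same for the moment, N m; "opening": opening from 0.0 (shut) to 1.0 (fully open).
Only numpy, scipy, OpenCV 4.12 (cv2) and the standard library are available. Lean on these libraries where they do the work, as an engineer would, in place of code of your own. Each camera call takes 0.05 s, during which the arm holds its last target. There are 200 camera calls.

## Working session

There is one attempt and no reset: what is moved stays moved. The work goes in short steps, Python scripts to look and compute and a tool call to move; the robot and the scene stay as the last step left them, time stands still between calls to the robot, and variables do not carry over. Pictures are saved under pics/ and viewed, about 8 in all and at most 12, crops included, and the job is handed in when it is done.

Besides the shell and the picture viewer there is one more tool, called after "Emit:" in YAML: its name, and indented under it one key for each argument. move_arm: Moves the arm, as the interface text tells. Its arguments: {"type":"object","properties":{"increments":{"type":"array","items":{"type":"object","properties":{"tx":{"type":"number"},"ty":{"type":"number"},"tz":{"type":"number"},"rx":{"type":"number"},"ry":{"type":"number"},"rz":{"type":"number"},"gripper":{"type":"number"}}}},"squeeze":{"type":"number"}},"required":["increments"]}

```bash
ls; mkdir -p pics; cat > h.py <<'E'
import numpy as np, cv2
from rig import r
from scipy.spatial.transform import Rotation as Ro
def cam(name, s=None):
    m=r.camera_model(name)
    if 'R' in m: return m,np.array(m['R']),np.array(m['t'])
    s=s or r.sense()
    T=np.eye(4);T[:3,:3]=Ro.from_euler('xyz',s['tcp_rot']).as_matrix();T[:3,3]=s['eef_pos']
    T=T@np.array(m['hand_eye']); R=T[:3,:3].T
    return m,R,-R@T[:3,3]
def proj(c,X):
    m,R,t=c; p=np.atleast_2d(X)@R.T+t; a=p[:,:2]/p[:,2:]
    a=a*(1+m['k1']*(a**2).sum(1,keepdims=True))
    return a*[m['fx'],m['fy']]+[m['cx'],m['cy']]
def rays(c,uv):
    m=c[0]; d=(np.atleast_2d(uv).astype(float)-[m['cx'],m['cy']])/[m['fx'],m['fy']]; a=d.copy()
    for _ in range(8): a=d/(1+m['k1']*(a**2).sum(1,keepdims=True))
    return np.c_[a,np.ones(len(a))]
def unproj(c,uv,z):
    return (rays(c,uv)*np.reshape(z,(-1,1))-c[2])@c[1]
def on_z(c,uv,h):
    d=rays(c,uv)@c[1]; o=-c[1].T@c[2]
    return o+d*((h-o[2])/d[:,2:])
def cloud(c,dep):
    v,u=np.mgrid[:400,:640]; return unproj(c,np.c_[u.ravel(),v.ravel()],dep.ravel()).reshape(400,640,3)
def save(n,im): cv2.imwrite('pics/'+n,im[:,:,::-1])
E
python3 - <<'E'
from h import *
s=r.sense();print(s)
for n in ['scene','side','wrist']:
    im,d=r.grab_frame(n); np.savez(f'{n}0.npz',im=im,d=d); save(n+'0.png',im)
    c=cam(n,s); print(n,-c[1].T@c[2],c[1][2])
    if n=='wrist': print(r.camera_model(n))
E
```

```text
pics
{'clock': 0.0, 'qpos': array([-1.23736574e+00,  3.53639519e-01,  1.63416309e+00,  1.34572273e-05,
        1.15521581e+00, -2.41202932e-03]), 'qvel': array([ 0.00067163,  0.00090129,  0.00014224,  0.00068584, -0.00020826,
       -0.00013659]), 'joint_efforts': array([ 1.59637406e-03, -6.05243325e+01, -3.42067230e+01,  1.93107344e-04,
        9.43457417e-03, -2.65802228e-06]), 'eef_pos': array([ 205.8118079 , -589.613304  ,  230.55469064]), 'tcp_rot': array([-3.14016692e+00, -1.57429750e-05,  3.35837159e-01]), 'contact_force': array([ 0.71186823, -0.08847507, -0.5606702 ]), 'wrist_torque': array([-0.02357189,  0.03662334, -0.06352598]), 'opening': 1.0036125267446276}
scene [1055.04987196 -387.95827607  767.34126721] [-0.50810572  0.45041686 -0.73413434]
side [383.68443645 714.11823387 989.5927053 ] [ 0.18844101 -0.61022895 -0.76948724]
wrist [ 285.59743161 -562.68738404  373.14727026] [-0.31061013 -0.10731047 -0.94446059]
{'fx': 334.9409985574068, 'fy': 334.9409985574068, 'cx': 319.6666052772403, 'cy': 200.15820224158753, 'k1': -0.05819595370214235, 'hand_eye': array([[ 1.57380468e-03, -9.44454689e-01, -3.28637890e-01,
         8.42043219e+01],
       [ 9.99998735e-01,  1.56283636e-03,  2.97514567e-04,
         6.69129442e-01],
       [ 2.32618216e-04, -3.28637942e-01,  9.44455954e-01,
        -1.42592353e+02],
       [ 0.00000000e+00,  0.00000000e+00,  0.00000000e+00,
         1.00000000e+00]])}
```

View pics/scene0.png

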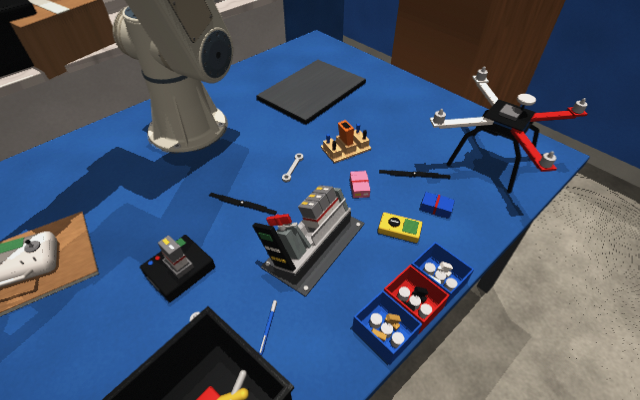

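View pics/side0.png

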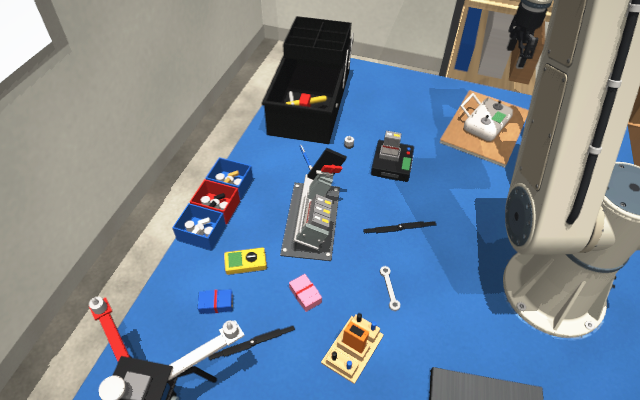

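The scene view shows the charger with the pack at about (178,255), the rack at (310,235) with its latch end at (280,220), and the caddy with the wedge at (346,135). The side view shows the same things at (393,150), (318,210) and (355,340). Next I'll triangulate the listed points.

```bash
python3 - <<'E'
from h import *
Q=['tray','stop_face','cheek_foot','pack_seat','wedge_seat','pack3','pack4','wedge','wedge_top','latch_grip','tongue_tip','panel_top','charger','caddy']
cs={n:cam(n) for n in ['scene','side']}
for q in Q:
    o=[];row=q
    for n in cs:
        for k in r.place_of(q,n)[:3]:
            uv=np.array(k['location'])[::-1]; row+=f" {n}:{uv.round(0)} {k['confidence']:.2f};"
            o.append((n,uv,k['confidence']))
    bs=[[x for x in o if x[0]==n] for n in cs]
    if all(bs):
        best=None
        for a in bs[0]:
          for b in bs[1]:
            d=[ (rays(cs[n],uv)@cs[n][1])[0] for n,uv,_ in (a,b)]; p=[-cs[n][1].T@cs[n][2] for n in cs]
            st=np.linalg.lstsq(np.c_[d[0],-d[1]],p[1]-p[0],rcond=None)[0]
            A,B=p[0]+st[0]*d[0],p[1]+st[1]*d[1]; g=np.linalg.norm(A-B)
            if best is None or g<best[0]-3: best=(g,(A+B)/2)
        row+=f' -> {best[1].round(1)} gap {best[0]:.1f}'
    print(row)
E
```

```text
tray side:[312. 218.] 0.58;
stop_face scene:[340. 209.] 0.88; side:[308. 240.] 0.69; side:[318. 171.] 0.51; side:[311. 216.] 0.47; -> [611.9  80.3  40. ] gap 11.7
cheek_foot scene:[308. 245.] 0.61; scene:[416. 174.] 0.53; scene:[320. 230.] 0.43; side:[316. 201.] 0.80; -> [634.5 -50.1  35.5] gap 17.1
pack_seat side:[313. 210.] 0.80; side:[389. 155.] 0.70; side:[310. 242.] 0.62;
wedge_seat scene:[310. 244.] 0.93; scene:[314. 234.] 0.58; side:[312. 204.] 0.74; side:[312. 201.] 0.38; -> [639.8 -41.8  33.2] gap 5.3
pack3 scene:[331. 211.] 0.82; scene:[327. 224.] 0.77; scene:[321. 230.] 0.77; side:[314. 303.] 0.91; side:[201. 302.] 0.75; side:[389. 153.] 0.71; -> [542.6 155.7 -95.3] gap 41.3
pack4 scene:[331. 211.] 0.82; scene:[327. 224.] 0.77; scene:[321. 230.] 0.77; side:[314. 303.] 0.91; side:[201. 302.] 0.75; side:[389. 153.] 0.71; -> [542.6 155.7 -95.3] gap 41.3
wedge scene:[345. 146.] 0.72; scene:[181. 263.] 0.60; side:[356. 348.] 0.85; side:[311. 215.] 0.40; -> [585.3 121.6 201.6] gap 4.8
wedge_top scene:[347. 127.] 0.80; side:[355. 331.] 0.64; side:[314. 170.] 0.21; -> [430.1 293.1  84.7] gap 6.1
latch_grip scene:[279. 217.] 0.71; side:[334. 173.] 0.46; side:[312. 204.] 0.21; -> [593.7 -84.1 127.1] gap 3.9
tongue_tip scene:[297. 223.] 0.84; side:[316. 173.] 0.53; -> [634.2 -68.2 129.2] gap 1.8
panel_top scene:[265. 223.] 0.77; scene:[413. 176.] 0.46; scene:[342. 144.] 0.23; side:[338. 154.] 0.92; -> [ 600.7 -128.4  150.7] gap 9.2
charger side:[391. 163.] 0.92; side:[309. 217.] 0.15;
caddy scene:[344. 149.] 0.71; side:[355. 348.] 0.95; -> [424.  293.8  -2.2] gap 5.6
```

```bash
python3 - <<'E'
from h import *
c=cam('side'); d=np.load('side0.npz')
print('charger top', on_z(c,[391,163],0), 'pack top', on_z(c,[393,135],115))
P=cloud(c,d['d']); im=d['im']
for u,v in [(389,148),(393,135),(396,135),(388,139),(355,331),(355,340),(312,218),(325,205),(322,218),(328,195),(318,226)]: print((u,v),P[v,u].round(1),im[v,u])
c=cam('scene'); d=np.load('scene0.npz');P=cloud(c,d['d']);im=d['im']
for u,v in [(170,243),(177,240),(178,262),(347,125),(315,195),(322,203),(279,217),(328,190)]: print((u,v),P[v,u].round(1),im[v,u])
E
```

```text
charger top [[ 473.27975981 -298.55122752    0.        ]] pack top [[ 481.69347015 -291.25954675  115.        ]]
(389, 148) [ 485.2 -279.8   74.3] [120  92  87]
(393, 135) [ 481.4 -288.3  117.6] [181 169 142]
(396, 135) [ 473.7 -293.9  115.2] [253 243  85]
(388, 139) [ 492.5 -281.4  105.1] [81 78 78]
(355, 331) [428.  294.5  89.4] [50 50 48]
(355, 340) [423.5 305.   70.5] [140  71  26]
(312, 218) [600.3  63.7 116.7] [130 129 125]
(325, 205) [585.5   8.  107.5] [169 166 164]
(322, 218) [580.   48.5 106.8] [204 182 116]
(328, 195) [ 611.6 -109.2    7.6] [63 64 65]
(318, 226) [583.9  66.9  96.4] [85 84 83]
(170, 243) [ 486.6 -289.4  114.5] [141 137 136]
(177, 240) [ 419.  -260.6   32.9] [42 87 54]
(178, 262) [ 509.5 -295.3   75.2] [78 56 53]
(347, 125) [430.1 297.2  87.1] [23 23 24]
(315, 195) [587.1  28.5 107.8] [154 139 105]
(322, 203) [615.9  23.9 106.7] [86 82 82]
(279, 217) [608.1 -92.4 144.1] [175  29  26]
(328, 190) [602.6  55.5 117.1] [129 125 123]
```

Emit:
move_arm:
  increments:
    - {"tx":3.6,"ty":-1.9,"tz":-0.4}
    - {"tx":3.6,"ty":-1.9,"tz":-0.4}
    - {"tx":3.6,"ty":-1.9,"tz":-0.4}
    - {"tx":3.6,"ty":-1.9,"tz":-0.4}
    - {"tx":3.6,"ty":-1.9,"tz":-0.4}
    - {"tx":3.6,"ty":-1.9,"tz":-0.4}
    - {"tx":3.6,"ty":-1.9,"tz":-0.4}
    - {"tx":3.6,"ty":-1.9,"tz":-0.4}
    - {"tx":3.6,"ty":-1.9,"tz":-0.4}
    - {"tx":3.6,"ty":-1.9,"tz":-0.4}
    - {}
    - {}

```text
invalid input
```

```bash
python3 - <<'E'
from h import *
s=r.sense(); im,d=r.grab_frame('wrist'); save('w1.png',im)
c=cam('wrist',s); np.savez('w1.npz',im=im,d=d,R=c[1],t=c[2]); print(s['eef_pos'],s['tcp_rot'])
P=cloud(c,d)
m=(abs(P[...,2]-115)<8)&(abs(P[...,0]-482)<50)&(abs(P[...,1]+290)<50)&(d>0)
q=P[m]; print(m.sum(), np.median(q[:,2])); rect=cv2.minAreaRect(q[:,:2].astype(np.float32)); print(rect, cv2.boxPoints(rect))
for n in r.cut_out('pack4','wrist')[:2]:
    mm=n['mask']&m; print(n['confidence'],n['bbox'],cv2.minAreaRect(P[mm][:,:2].astype(np.float32)))
m2=(abs(P[...,2]-50)<3)&(abs(P[...,0]-482)<60)&(abs(P[...,1]+290)<60)&(d>0)
print('pocket rim',cv2.minAreaRect(P[m2][:,:2].astype(np.float32)))
m3=(abs(P[...,2]-34)<3)&(d>0)
print('charger',cv2.minAreaRect(P[m3][:,:2].astype(np.float32)))
E
```

```text
[ 205.92408369 -590.10399531  231.26927764] [-3.14155395e+00 -2.41530929e-05  3.35745745e-01]
0 nan
((0.0, 0.0), (0.0, 0.0), 0.0) [[0. 0.]
 [0. 0.]
 [0. 0.]
 [0. 0.]]
pocket rim ((0.0, 0.0), (0.0, 0.0), 0.0)
charger ((269.0007019042969, -577.53173828125), (122.66555786132812, 0.7630854249000549), 69.81724548339844)
  return _methods._mean(a, axis=axis, dtype=dtype,
  ret = ret.dtype.type(ret / rcount)
```

View pics/w1.png

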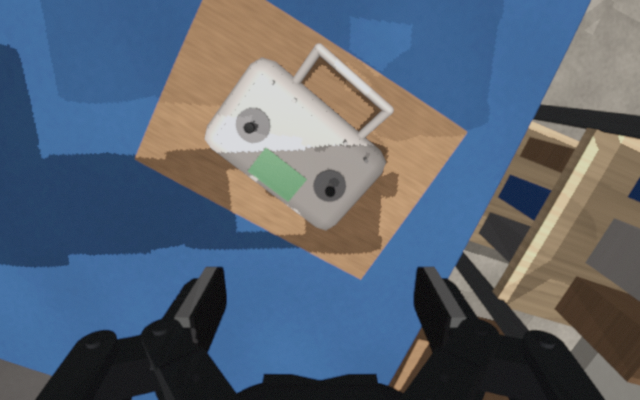

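The move was refused, probably because of the empty rows, so the picture only shows the transmitter tray under the start pose. I'll repeat the move with complete rows.

Emit:
move_arm:
  increments:
    - {"tx":3.4,"ty":-1.9,"tz":-0.4}
    - {"tx":3.4,"ty":-1.9,"tz":-0.4}
    - {"tx":3.4,"ty":-1.9,"tz":-0.4}
    - {"tx":3.4,"ty":-1.9,"tz":-0.4}
    - {"tx":3.4,"ty":-1.9,"tz":-0.4}
    - {"tx":3.4,"ty":-1.9,"tz":-0.4}
    - {"tx":3.4,"ty":-1.9,"tz":-0.4}
    - {"tx":3.4,"ty":-1.9,"tz":-0.4}
    - {"tx":3.4,"ty":-1.9,"tz":-0.4}
    - {"tx":3.4,"ty":-1.9,"tz":-0.4}
    - {"tx":0}

```text
invalid input
```

```bash
python3 - <<'E'
from h import *
s=r.sense(); im,d=r.grab_frame('wrist'); save('w2.png',im)
c=cam('wrist',s); np.savez('w2.npz',im=im,d=d,R=c[1],t=c[2]); print(s['clock'],s['eef_pos'],s['tcp_rot'],s['opening'])
P=cloud(c,d)
near=(abs(P[...,0]-482)<60)&(abs(P[...,1]+290)<60)&(d>0)
def rc(m): return m.sum(),cv2.minAreaRect(P[m][:,:2].astype(np.float32)) if m.any() else 0
m=(abs(P[...,2]-115)<8)&near; print('top',np.median(P[m][:,2]) if m.any() else 0,rc(m))
for n in r.cut_out('pack4','wrist')[:2]: print(n['confidence'],n['bbox'],rc(n['mask']&m))
print('pocket rim',rc((abs(P[...,2]-50)<3)&near)); print('charger',rc((abs(P[...,2]-34)<3)&(d>0)))
E
```

```text
1.65 [ 205.93411532 -590.09923475  231.28332805] [ 3.14157077e+00 -1.23538291e-05  3.35751947e-01] 0.9961647693504532
top 0 (np.int64(0), 0)
pocket rim (np.int64(0), 0)
charger (np.int64(23), ((269.001708984375, -577.7406616210938), (122.69366455078125, 0.7378244400024414), 69.82445526123047))
```

View pics/w2.png

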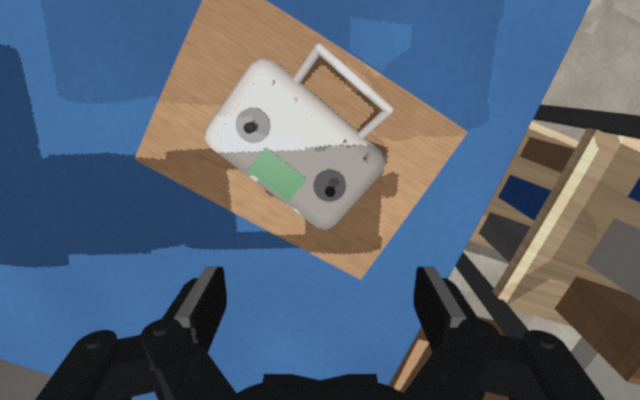

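Emit:
move_arm:
  increments:
    - {"tx":3.4,"ty":-1.9,"tz":-0.4,"rx":0,"ry":0,"rz":0,"gripper":1}
    - {"tx":3.4,"ty":-1.9,"tz":-0.4,"rx":0,"ry":0,"rz":0,"gripper":1}

```text
clock: 1.95
eef_pos: [257.6, -531.5, 239.1]
tcp_rot: [-3.141, 0.0, 0.334]
contact_force: [-0.1, 0.6, 0.6]
opening: 1.0
```

Emit:
move_arm:
  increments:
    - {"tx":3.6,"ty":-1.9,"tz":-0.4,"rx":0,"ry":0,"rz":0,"gripper":1}
    - {"tx":3.6,"ty":-1.9,"tz":-0.4,"rx":0,"ry":0,"rz":0,"gripper":1}
    - {"tx":3.6,"ty":-1.9,"tz":-0.4,"rx":0,"ry":0,"rz":0,"gripper":1}
    - {"tx":3.6,"ty":-1.9,"tz":-0.4,"rx":0,"ry":0,"rz":0,"gripper":1}
    - {"tx":3.6,"ty":-1.9,"tz":-0.4,"rx":0,"ry":0,"rz":0,"gripper":1}
    - {"tx":3.6,"ty":-1.9,"tz":-0.4,"rx":0,"ry":0,"rz":0,"gripper":1}
    - {"tx":3.6,"ty":-1.9,"tz":-0.4,"rx":0,"ry":0,"rz":0,"gripper":1}
    - {"tx":0,"ty":0,"tz":0,"rx":0,"ry":0,"rz":0,"gripper":1}

```text
clock: 2.75
eef_pos: [454.7, -320.3, 268.0]
tcp_rot: [3.141, -0.002, 0.339]
contact_force: [0.2, -0.4, -0.9]
opening: 1.0
```

```bash
python3 - <<'E'
from h import *
s=r.sense(); im,d=r.grab_frame('wrist'); save('w3.png',im)
c=cam('wrist',s); np.savez('w3.npz',im=im,d=d,R=c[1],t=c[2]); print(s['clock'],s['eef_pos'],s['tcp_rot'],s['opening'])
P=cloud(c,d)
near=(abs(P[...,0]-482)<60)&(abs(P[...,1]+290)<60)&(d>0)
def rc(m): return m.sum(),cv2.minAreaRect(P[m][:,:2].astype(np.float32)) if m.any() else 0
m=(abs(P[...,2]-115)<8)&near; print('top',np.median(P[m][:,2]) if m.any() else 0,rc(m))
for n in r.cut_out('pack4','wrist')[:2]: print(n['confidence'],n['bbox'],rc(n['mask']&m))
print('pocket rim',rc((abs(P[...,2]-50)<3)&near)); print('charger',rc((abs(P[...,2]-34)<3)&(d>0)))
E
```

```text
2.75 [ 454.74977011 -320.25281031  268.02244956] [ 3.14119236e+00 -2.12144049e-03  3.39307559e-01] 1.0002658921953282
top 114.05423082031048 (np.int64(1611), ((484.415771484375, -292.7377014160156), (45.53314208984375, 28.121564865112305), 4.688782215118408))
0.88 [282.2, 108.8, 320.9, 167.5] (np.int64(1590), ((484.4183349609375, -292.70062255859375), (45.651302337646484, 28.01840591430664), 5.150000095367432))
0.42 [242.5, 77.1, 368.8, 193.9] (np.int64(0), 0)
pocket rim (np.int64(465), ((484.5302429199219, -292.6787109375), (57.507328033447266, 40.165225982666016), 4.660233974456787))
charger (np.int64(8963), ((350.95233154296875, -344.414306640625), (376.4161376953125, 883.470947265625), 57.25247573852539))
```

View pics/w3.png

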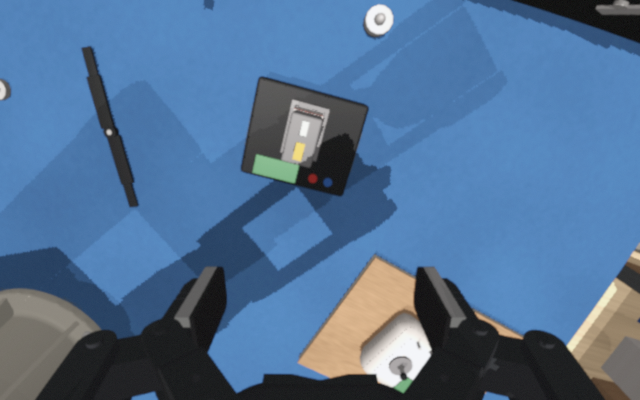

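The pack's top is at (484.5, −292.7, 114), turned 4.7° and 45×28 mm across, which matches the given sizes. The pocket rim agrees with it. I'll look at the rack before picking, and I'm adding a helper that gives constant increments per row.

```bash
cat >> h.py <<'E'
from scipy.linalg import expm,logm
def cur(s=None):
    s=s or r.sense(); T=np.eye(4);T[:3,:3]=Ro.from_euler('xyz',s['tcp_rot']).as_matrix();T[:3,3]=s['eef_pos']; return T
def pose(p,R):
    T=np.eye(4);T[:3,:3]=R;T[:3,3]=p;return T
def down(yaw): return Ro.from_euler('xyz',[np.pi,0,yaw]).as_matrix()
def plan(T0,T1,N=None):
    M=np.linalg.inv(T0)@T1; L=np.real(logm(M))
    if N is None: N=int(np.ceil(max(np.linalg.norm(L[:3,3])/42,np.degrees(np.linalg.norm([L[2,1],L[0,2],L[1,0]]))/8,1)))
    D=expm(L/N); print('rows',N,'t cm',(D[:3,3]/10).round(2),'rot deg',Ro.from_matrix(D[:3,:3]).as_rotvec(degrees=True).round(2))
E
python3 - <<'E'
from h import *
plan(cur(),pose([590,45,340],down(np.pi/2)))
# tray from static depth: points above 60mm near rack
for n in ['scene','side']:
    d=np.load(n+'0.npz'); P=cloud(cam(n),d['d']); q=P[(abs(P[...,0]-600)<90)&(abs(P[...,1])<130)&(P[...,2]>85)&(d['d']>0)]
    print(n,len(q),q.min(0),q.max(0))
E
```

```text
rows 11 t cm [ 3.62 -1.17 -0.66] rot deg [ 0.    0.   -6.42]
scene 1704 [ 563.71234913 -129.99087259   85.00172875] [668.95437776  87.77693592 161.229288  ]
side 1520 [ 557.81975921 -129.95928955   85.01736182] [664.5710251   91.47728938 162.75332981]
```

Emit:
move_arm:
  increments:
    - {"tx":3.6,"ty":-1.2,"tz":-0.7,"rx":0,"ry":0,"rz":-6.4,"gripper":1}
    - {"tx":3.6,"ty":-1.2,"tz":-0.7,"rx":0,"ry":0,"rz":-6.4,"gripper":1}
    - {"tx":3.6,"ty":-1.2,"tz":-0.7,"rx":0,"ry":0,"rz":-6.4,"gripper":1}
    - {"tx":3.6,"ty":-1.2,"tz":-0.7,"rx":0,"ry":0,"rz":-6.4,"gripper":1}
    - {"tx":3.6,"ty":-1.2,"tz":-0.7,"rx":0,"ry":0,"rz":-6.4,"gripper":1}
    - {"tx":3.6,"ty":-1.2,"tz":-0.7,"rx":0,"ry":0,"rz":-6.4,"gripper":1}
    - {"tx":3.6,"ty":-1.2,"tz":-0.7,"rx":0,"ry":0,"rz":-6.4,"gripper":1}
    - {"tx":3.6,"ty":-1.2,"tz":-0.7,"rx":0,"ry":0,"rz":-6.4,"gripper":1}
    - {"tx":3.6,"ty":-1.2,"tz":-0.7,"rx":0,"ry":0,"rz":-6.4,"gripper":1}
    - {"tx":3.6,"ty":-1.2,"tz":-0.7,"rx":0,"ry":0,"rz":-6.4,"gripper":1}
    - {"tx":3.6,"ty":-1.2,"tz":-0.7,"rx":0,"ry":0,"rz":-6.4,"gripper":1}
    - {"tx":0,"ty":0,"tz":0,"rx":0,"ry":0,"rz":0,"gripper":1}

```text
clock: 4.05
eef_pos: [587.4, 46.6, 345.2]
tcp_rot: [3.141, -0.001, 1.57]
contact_force: [-0.1, -0.1, -0.0]
opening: 0.999
```

```bash
python3 - <<'E'
from h import *
s=r.sense(); im,d=r.grab_frame('wrist'); save('w4.png',im)
c=cam('wrist',s); np.savez('w4.npz',im=im,d=d,R=c[1],t=c[2]); print(s['clock'],s['eef_pos'],s['tcp_rot'],s['opening'])
P=cloud(c,d); cs={'w':c}
for q in ['tray','stop_face','cheek_foot','pack_seat','wedge_seat','pack3','latch_grip','tongue_tip','panel_top']:
    for k in r.place_of(q,'wrist')[:3]:
        v,u=np.round(k['location']).astype(int); print(q,(u,v),round(k['confidence'],2),P[v,u].round(0))
E
```

```text
4.05 [587.44642461  46.60652348 345.17302224] [ 3.14069653e+00 -1.21841378e-03  1.56971779e+00] 0.9989915831698586
tray (np.int64(349), np.int64(172)) 0.75 [623.  29.  88.]
tray (np.int64(355), np.int64(213)) 0.52 [638. -43.  42.]
stop_face (np.int64(336), np.int64(127)) 0.85 [606.  85. 107.]
stop_face (np.int64(346), np.int64(172)) 0.44 [619.  30.  92.]
cheek_foot (np.int64(355), np.int64(216)) 0.93 [638. -48.  41.]
cheek_foot (np.int64(262), np.int64(335)) 0.67 [ 490. -268.   33.]
pack_seat (np.int64(348), np.int64(199)) 0.89 [622.  -2. 102.]
wedge_seat (np.int64(355), np.int64(214)) 0.59 [638. -46.  40.]
pack3 (np.int64(284), np.int64(4)) 0.97 [543. 227.  27.]
pack3 (np.int64(347), np.int64(179)) 0.94 [620.  22.  96.]
pack3 (np.int64(261), np.int64(348)) 0.84 [ 490. -280.   51.]
latch_grip (np.int64(332), np.int64(278)) 0.56 [602. -87. 142.]
tongue_tip (np.int64(363), np.int64(260)) 0.63 [646. -95.  86.]
tongue_tip (np.int64(174), np.int64(92)) 0.57 [386. 123.   9.]
panel_top (np.int64(334), np.int64(305)) 0.96 [ 605. -129.  138.]
```

View pics/w4.png

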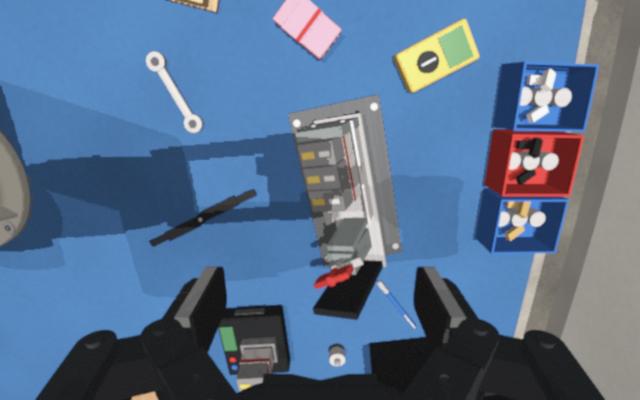

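The view shows the rack at around (345,190). The three pack tops are at x≈318, rows 155–200, the free gap and cheek are near (345,225), the red latch is at (335,277) and the panel at (350,290). I'll fit the tray pose from the depth clouds.

```bash
cat >> h.py <<'E'
def trayR(yaw): return Ro.from_euler('z',yaw).as_matrix()@Ro.from_euler('y',-25,degrees=True).as_matrix()
E
python3 - <<'E'
from h import *
C={}
for n,f in [('scene','scene0'),('side','side0'),('wrist','w4')]:
    d=np.load(f+'.npz'); c=(r.camera_model(n),d['R'],d['t']) if n=='wrist' else cam(n)
    P=cloud(c,d['d']); m=(abs(P[...,0]-610)<120)&(abs(P[...,1])<170)&(d['d']>0); C[n]=P[m]
    mm=m&(P[...,2]>40); np.save(n+'_rack.npy',np.c_[P[m],d['im'][m]])
best=None
from scipy.optimize import minimize
for n in C:
    q=C[n]; print(n,len(q))
    # yaw from pack-top plane: rough region
    g=q[(abs(q[:,0]-595)<35)&(q[:,1]>-5)&(q[:,1]<75)&(q[:,2]>92)]
    for yaw in np.radians([0,5,8,10,12,15]):
        w=(g@trayR(yaw)); h=np.histogram(w[:,2],bins=np.arange(w[:,2].min(),w[:,2].max(),1.5)); k=h[0].argmax()
        print(round(np.degrees(yaw)),h[0].max(),h[1][k].round(1),end=' | ')
    print()
E
```

```text
scene 10898
0 82 -152.5 | 5 123 -151.7 | 8 152 -150.2 | 10 136 -148.9 | 12 167 -148.1 | 15 149 -146.3 | 
side 9969
0 113 -150.2 | 5 116 -150.7 | 8 150 -149.4 | 10 146 -148.1 | 12 144 -148.0 | 15 141 -145.0 | 
wrist 68914
0 525 128.7 | 5 805 -150.7 | 8 913 -150.6 | 10 1272 -149.2 | 12 1229 -147.4 | 15 1183 -145.4 |
```

```bash
python3 - <<'E'
from h import *
q=np.load('wrist_rack.npy'); p=q[:,:3]; col=q[:,3:]
sat=col.max(1)-col.min(1)
m=(p[:,2]>3)&(p[:,2]<14)&(sat<25)&(p[:,0]>530)&(p[:,1]>-130)
print('z hist',np.histogram(p[sat<25][:,2],bins=range(0,20,2)))
r1=cv2.minAreaRect(p[m][:,:2].astype(np.float32)); print('plate',r1)
# fine yaw by top plane concentration and plane fit
g=p[(abs(p[:,0]-595)<40)&(p[:,1]>-5)&(p[:,1]<80)&(p[:,2]>88)]
for y in np.arange(7,15,.5):
    w=g@trayR(np.radians(y)); h,e=np.histogram(w[:,2],bins=np.arange(-160,-130,.5)); h2=np.convolve(h,np.ones(4),'same'); k=h2.argmax(); print(y,h2.max(),e[k].round(1),end='; ')
# ransac-ish plane fit
y=np.radians(11); w=g@trayR(y); k=np.median(w[abs(w[:,2]+148)<4][:,2]); s=g[abs(w[:,2]-k)<3]
for _ in range(5):
    c=s.mean(0); n=np.linalg.svd(s-c,full_matrices=False)[2][2]; n*=np.sign(n[2]); s=g[abs((g-c)@n)<1.5]
print('\nnormal',n.round(3),'tilt',np.degrees(np.arccos(n[2])).round(2),'yaw',np.degrees(np.arctan2(-n[1],-n[0])).round(2),len(s),'c',c)
E
```

```text
z hist (array([   3,  513, 3356,  734,   60,    4,    0,    2,    5]), array([ 0,  2,  4,  6,  8, 10, 12, 14, 16, 18]))
plate ((629.406982421875, 19.114578247070312), (165.1294708251953, 301.68011474609375), 2.2556557655334473)
7.0 1279.0 -149.5; 7.5 1325.0 -149.5; 8.0 1381.0 -149.0; 8.5 1458.0 -149.0; 9.0 1453.0 -148.5; 9.5 1548.0 -148.5; 10.0 1543.0 -148.0; 10.5 1614.0 -148.0; 11.0 1601.0 -147.5; 11.5 1636.0 -147.5; 12.0 1641.0 -147.0; 12.5 1595.0 -146.5; 13.0 1608.0 -146.5; 13.5 1599.0 -146.0; 14.0 1550.0 -145.5; 14.5 1504.0 -145.0; 
normal [-0.41  -0.086  0.908] tilt 24.76 yaw 11.89 1958 c [588.37320795  32.88326811 109.29260156]
```

```bash
python3 - <<'E'
from h import *
o=np.array([622.6,19.3,40]); R=trayR(np.radians(11.5))
pan=[]
for n in ['wrist','scene']:
    q=np.load(n+'_rack.npy'); w=(q[:,:3]-o)@R; S=2.2; H,W=600,400
    a=np.zeros((H,W,3),np.uint8); k=np.argsort(w[:,2])
    u=(W/2+w[k,0]*S).astype(int); v=(H/2-w[k,1]*S).astype(int); ok=(u>0)&(u<W-3)&(v>0)&(v<H-3); sz=2 if n=='wrist' else 3
    hsv=np.clip((w[k,2]+10)/135,0,1)*150; bgr=cv2.cvtColor(np.dstack([hsv,255+0*hsv,255+0*hsv]).astype(np.uint8),cv2.COLOR_HSV2BGR)[0]
    for i in np.where(ok)[0]: a[v[i]:v[i]+sz,u[i]:u[i]+sz]=bgr[i]
    for y in (64,36,8,-20,-48,-64,-98): cv2.putText(a,str(y),(0,int(H/2-y*S)),0,.4,(255,)*3); a[int(H/2-y*S),30:60]=255
    for x in (-34,-25,0,25,34): a[:25,int(W/2+x*S)]=255
    pan.append(a)
cv2.imwrite('pics/o1.png',np.hstack(pan))
q=np.load('wrist_rack.npy');w=(q[:,:3]-o)@R
def hist(m,ax,b): h,e=np.histogram(w[m][:,ax],bins=b); print(list(zip(e[:-1].astype(int),h)))
top=(w[:,2]>70)&(w[:,2]<82)
hist(top&(w[:,1]>0)&(w[:,1]<64),0,range(-50,60,2)); hist(top&(abs(w[:,0])<20),1,range(-90,80,2))
print('z top',np.median(w[top&(abs(w[:,0])<18)&(w[:,1]>5)&(w[:,1]<60)][:,2]))
E
```

```text
[(np.int64(-50), np.int64(0)), (np.int64(-48), np.int64(0)), (np.int64(-46), np.int64(0)), (np.int64(-44), np.int64(0)), (np.int64(-42), np.int64(0)), (np.int64(-40), np.int64(0)), (np.int64(-38), np.int64(0)), (np.int64(-36), np.int64(0)), (np.int64(-34), np.int64(0)), (np.int64(-32), np.int64(0)), (np.int64(-30), np.int64(0)), (np.int64(-28), np.int64(0)), (np.int64(-26), np.int64(0)), (np.int64(-24), np.int64(14)), (np.int64(-22), np.int64(56)), (np.int64(-20), np.int64(68)), (np.int64(-18), np.int64(66)), (np.int64(-16), np.int64(71)), (np.int64(-14), np.int64(64)), (np.int64(-12), np.int64(74)), (np.int64(-10), np.int64(72)), (np.int64(-8), np.int64(71)), (np.int64(-6), np.int64(71)), (np.int64(-4), np.int64(73)), (np.int64(-2), np.int64(80)), (np.int64(0), np.int64(70)), (np.int64(2), np.int64(74)), (np.int64(4), np.int64(72)), (np.int64(6), np.int64(77)), (np.int64(8), np.int64(76)), (np.int64(10), np.int64(68)), (np.int64(12), np.int64(79)), (np.int64(14), np.int64(82)), (np.int64(16), np.int64(78)), (np.int64(18), np.int64(86)), (np.int64(20), np.int64(120)), (np.int64(22), 
[... 2348 characters left out ...]
p.int64(32), np.int64(52)), (np.int64(34), np.int64(49)), (np.int64(36), np.int64(57)), (np.int64(38), np.int64(46)), (np.int64(40), np.int64(54)), (np.int64(42), np.int64(56)), (np.int64(44), np.int64(56)), (np.int64(46), np.int64(51)), (np.int64(48), np.int64(55)), (np.int64(50), np.int64(60)), (np.int64(52), np.int64(47)), (np.int64(54), np.int64(65)), (np.int64(56), np.int64(29)), (np.int64(58), np.int64(0)), (np.int64(60), np.int64(0)), (np.int64(62), np.int64(0)), (np.int64(64), np.int64(0)), (np.int64(66), np.int64(0)), (np.int64(68), np.int64(0)), (np.int64(70), np.int64(0)), (np.int64(72), np.int64(0)), (np.int64(74), np.int64(0)), (np.int64(76), np.int64(0))]
z top 75.8752062805214
```

View pics/o1.png

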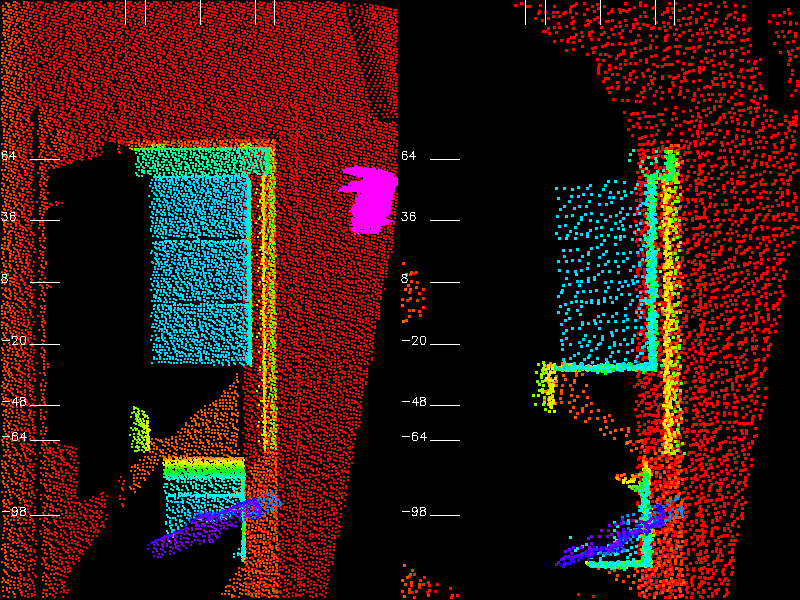

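The map lines up well. The packs run from y = +57.5 to −30 in the guessed frame, with the stop face at about 57.5, so the true origin is about 6.4 mm towards −y. That puts pack3 about 3.5 mm over, which is consistent with the gaps. The lips put x about 1 mm further up the slope. Now I'll plan the pick.

```bash
cat >> h.py <<'E'
TY=np.radians(11.5); TR=trayR(TY)
TO=np.array([622.6,19.3,40])+1.0*np.array([np.cos(TY),np.sin(TY),0])-6.4*np.array([-np.sin(TY),np.cos(TY),0])
def tr(x,y,z): return TO+TR@np.array([x,y,z],float)
# tool in rack: z=-tray z; jaws (tool y) along tray x -> tool x along tray y ; extra turn a about tray z
def rackR(a=0): return TR@Ro.from_euler('z',a,degrees=True).as_matrix()@np.c_[[0,1,0],[1,0,0],[0,0,-1.]]
E
python3 - <<'E'
from h import *
print(TO); A=pose([484.5,-292.7,160],down(np.radians(94.7)))
plan(cur(),A); plan(A,pose([484.5,-292.7,81],A[:3,:3]))
E
```

```text
[624.85587948  13.22784982  40.        ]
rows 10 t cm [-3.33 -1.14  1.84] rot deg [-0.    0.   -0.51]
rows 2 t cm [ 0.   -0.    3.95] rot deg [ 0. -0.  0.]
```

Emit:
move_arm:
  increments:
    - {"tx":-3.33,"ty":-1.14,"tz":1.84,"rx":0,"ry":0,"rz":-0.5,"gripper":1}
    - {"tx":-3.33,"ty":-1.14,"tz":1.84,"rx":0,"ry":0,"rz":-0.5,"gripper":1}
    - {"tx":-3.33,"ty":-1.14,"tz":1.84,"rx":0,"ry":0,"rz":-0.5,"gripper":1}
    - {"tx":-3.33,"ty":-1.14,"tz":1.84,"rx":0,"ry":0,"rz":-0.5,"gripper":1}
    - {"tx":-3.33,"ty":-1.14,"tz":1.84,"rx":0,"ry":0,"rz":-0.5,"gripper":1}
    - {"tx":-3.33,"ty":-1.14,"tz":1.84,"rx":0,"ry":0,"rz":-0.5,"gripper":1}
    - {"tx":-3.33,"ty":-1.14,"tz":1.84,"rx":0,"ry":0,"rz":-0.5,"gripper":1}
    - {"tx":-3.33,"ty":-1.14,"tz":1.84,"rx":0,"ry":0,"rz":-0.5,"gripper":1}
    - {"tx":-3.33,"ty":-1.14,"tz":1.84,"rx":0,"ry":0,"rz":-0.5,"gripper":1}
    - {"tx":-3.33,"ty":-1.14,"tz":1.84,"rx":0,"ry":0,"rz":-0.5,"gripper":1}
    - {"tx":0,"ty":0,"tz":0,"rx":0,"ry":0,"rz":0,"gripper":1}

```text
clock: 5.65
eef_pos: [482.6, -295.1, 157.9]
tcp_rot: [-3.139, -0.001, 1.649]
contact_force: [0.5, -0.2, 0.1]
opening: 0.999
```

```bash
python3 - <<'E'
from h import *
s=r.sense(); im,d=r.grab_frame('wrist'); save('w5.png',im); c=cam('wrist',s); P=cloud(c,d)
m=(abs(P[...,2]-115)<6)&(abs(P[...,0]-484)<40)&(abs(P[...,1]+293)<40)&(d>0)
print(s['eef_pos'],m.sum(),cv2.minAreaRect(P[m][:,:2].astype(np.float32)),np.median(P[m][:,2]) if m.any() else 0)
plan(cur(s),pose([484.5,-292.7,81],down(np.radians(94.7))))
E
```

```text
[ 482.62738792 -295.14222534  157.89046364] 3219 ((484.6631164550781, -292.518798828125), (45.11681365966797, 28.000797271728516), 5.043887138366699) 114.01121258599548
rows 2 t cm [0.11 0.11 3.84] rot deg [-0.09 -0.03 -0.12]
```

Emit:
move_arm:
  increments:
    - {"tx":0.1,"ty":0.1,"tz":2.6,"rx":0,"ry":0,"rz":0,"gripper":1}
    - {"tx":0.1,"ty":0.1,"tz":2.6,"rx":0,"ry":0,"rz":0,"gripper":1}
    - {"tx":0.05,"ty":0,"tz":2.5,"rx":0,"ry":0,"rz":0,"gripper":1}
    - {"tx":0,"ty":0,"tz":0,"rx":0,"ry":0,"rz":0,"gripper":0.2}
    - {"tx":0,"ty":0,"tz":0,"rx":0,"ry":0,"rz":0,"gripper":-1}
    - {"tx":0,"ty":0,"tz":0,"rx":0,"ry":0,"rz":0,"gripper":-1}
    - {"tx":0,"ty":0,"tz":0,"rx":0,"ry":0,"rz":0,"gripper":-1}
    - {"tx":0,"ty":0,"tz":0,"rx":0,"ry":0,"rz":0,"gripper":-1}
  squeeze: 60

```text
clock: 6.5
eef_pos: [487.6, -289.9, 85.0]
tcp_rot: [3.139, 0.001, 1.652]
contact_force: [-1.0, 1.2, 7.3]
opening: 0.517
```

```bash
python3 - <<'E'
from h import *
s=r.sense();print(s['eef_pos'],s['tcp_rot'],s['opening'],s['contact_force'])
U=cur(s);U[2,3]=150; U2=U.copy();U2[2,3]=230
# pack: bottom at 39; TCP height above bottom = z-39
g=U.copy(); H=s['eef_pos'][2]-39; print('H',H)
# target above rack: old-frame y -46.5 -> true -40.1
W=pose(tr(-0.5,-40.1,H+100),rackR()); print('above',W[:3,3]); plan(cur(s),U2); plan(U2,W)
E
```

```text
[ 487.64253858 -289.93762317   85.00814532] [3.13942339e+00 1.28793197e-03 1.65165319e+00] 0.5166128825601952 [-1.03384172  1.22385276  7.33869143]
H 46.008145324883856
above [571.93952871 -38.45961485 172.11700995]
rows 4 t cm [-0.    0.01 -3.62] rot deg [ 0.  0. -0.]
rows 7 t cm [3.4  1.49 1.15] rot deg [-3.55  0.23 -0.96]
```

Emit:
move_arm:
  increments:
    - {"tx":0,"ty":0,"tz":-2,"rx":0,"ry":0,"rz":0,"gripper":-1}
    - {"tx":0,"ty":0,"tz":-4,"rx":0,"ry":0,"rz":0,"gripper":-1}
    - {"tx":0,"ty":0,"tz":-4,"rx":0,"ry":0,"rz":0,"gripper":-1}
    - {"tx":0,"ty":0,"tz":-4,"rx":0,"ry":0,"rz":0,"gripper":-1}
    - {"tx":0,"ty":0,"tz":0,"rx":0,"ry":0,"rz":0,"gripper":-1}
    - {"tx":0,"ty":0,"tz":0,"rx":0,"ry":0,"rz":0,"gripper":-1}

```text
clock: 7.1
eef_pos: [487.2, -289.8, 224.7]
tcp_rot: [3.139, 0.002, 1.652]
contact_force: [0.1, 0.1, -3.0]
opening: 0.515
```

```bash
python3 - <<'E'
from h import *
s=r.sense();print(s['eef_pos'],s['tcp_rot'],s['opening'],s['contact_force'])
T=cur(s); print(r.camera_model('wrist')['fx'])
im,d=r.grab_frame('wrist'); save('w6.png',im); c=cam('wrist',s); np.savez('w6.npz',im=im,d=d)
P=(cloud(c,d)-T[:3,3])@T[:3,:3]  # in tool frame
# pack top: tool z approx between -50 and 0 (behind tcp)
m=(abs(P[...,0])<35)&(abs(P[...,1])<21)&(P[...,2]<0)&(P[...,2]>-45)&(d>0)
q=P[m]; print(m.sum(), np.percentile(q,[5,25,50,75,95],axis=0).round(1))
h,e=np.histogram(q[:,2],bins=range(-46,2,2)); print(list(zip(e,h)))
z0=e[h.argmax()]+1; t=q[abs(q[:,2]-z0)<2]; print(cv2.minAreaRect(t[:,:2].astype(np.float32)))
E
```

```text
[ 487.17063109 -289.83696373  224.67721128] [3.13914961e+00 1.69606665e-03 1.65166575e+00] 0.515410037267907 [ 0.10903673  0.11404466 -3.04731465]
334.9409985574068
8933 [[-13.3 -18.9 -30.7]
 [ -3.9 -10.7 -29.8]
 [  6.2  -0.2 -29. ]
 [ 10.9  10.2 -21.8]
 [ 11.5  18.7  -4.9]]
[(np.int64(-46), np.int64(0)), (np.int64(-44), np.int64(0)), (np.int64(-42), np.int64(0)), (np.int64(-40), np.int64(0)), (np.int64(-38), np.int64(0)), (np.int64(-36), np.int64(0)), (np.int64(-34), np.int64(1)), (np.int64(-32), np.int64(1746)), (np.int64(-30), np.int64(3974)), (np.int64(-28), np.int64(423)), (np.int64(-26), np.int64(281)), (np.int64(-24), np.int64(251)), (np.int64(-22), np.int64(261)), (np.int64(-20), np.int64(224)), (np.int64(-18), np.int64(200)), (np.int64(-16), np.int64(229)), (np.int64(-14), np.int64(211)), (np.int64(-12), np.int64(192)), (np.int64(-10), np.int64(196)), (np.int64(-8), np.int64(192)), (np.int64(-6), np.int64(194)), (np.int64(-4), np.int64(163)), (np.int64(-2), np.int64(195))]
((-2.55271053314209, 0.04517173767089844), (42.02838897705078, 29.301000595092773), 89.58545684814453)
```

```bash
python3 - <<'E'
from h import *
T=cur(); W=pose(tr(-0.5,-37.6,46+170),rackR()); print(W[:3,3]); plan(T,W)
M=np.linalg.inv(T)@W; L=np.real(logm(M))
for f in np.linspace(0,1,9):
    X=T@expm(L*f); b=X@np.array([0,0,46,1]); w=TR.T@(b[:3]-TO); print('bottom in tray',w.round(0),b[:3].round(0))
E
```

```text
[542.45509686 -41.90707388 235.55117287]
rows 7 t cm [3.4  1.28 0.08] rot deg [-3.57  0.21 -0.97]
bottom in tray [-120. -269.  207.] [ 486. -289.  177.]
bottom in tray [-104. -241.  199.] [ 498. -258.  177.]
bottom in tray [ -89. -213.  192.] [ 508. -227.  177.]
bottom in tray [ -74. -184.  186.] [ 519. -196.  178.]
bottom in tray [ -59. -155.  181.] [ 529. -165.  180.]
bottom in tray [ -44. -126.  177.] [ 538. -133.  182.]
bottom in tray [-29. -97. 174.] [ 546. -102.  185.]
bottom in tray [-15. -67. 172.] [554. -70. 189.]
bottom in tray [ -0. -38. 170.] [562. -38. 194.]
```

Path clear of the panel by 50 mm.

Emit:
move_arm:
  increments:
    - {"tx":3.4,"ty":1.28,"tz":0.08,"rx":-3.57,"ry":0.21,"rz":-0.97,"gripper":-1}
    - {"tx":3.4,"ty":1.28,"tz":0.08,"rx":-3.57,"ry":0.21,"rz":-0.97,"gripper":-1}
    - {"tx":3.4,"ty":1.28,"tz":0.08,"rx":-3.57,"ry":0.21,"rz":-0.97,"gripper":-1}
    - {"tx":3.4,"ty":1.28,"tz":0.08,"rx":-3.57,"ry":0.21,"rz":-0.97,"gripper":-1}
    - {"tx":3.4,"ty":1.28,"tz":0.08,"rx":-3.57,"ry":0.21,"rz":-0.97,"gripper":-1}
    - {"tx":3.4,"ty":1.28,"tz":0.08,"rx":-3.57,"ry":0.21,"rz":-0.97,"gripper":-1}
    - {"tx":3.4,"ty":1.28,"tz":0.08,"rx":-3.57,"ry":0.21,"rz":-0.97,"gripper":-1}
    - {"tx":0,"ty":0,"tz":0,"rx":0,"ry":0,"rz":0,"gripper":-1}
    - {"tx":0,"ty":0,"tz":0,"rx":0,"ry":0,"rz":0,"gripper":-1}

```text
clock: 8.05
eef_pos: [541.6, -41.5, 233.8]
tcp_rot: [2.708, -0.0, 1.774]
contact_force: [-0.5, 0.0, -1.3]
opening: 0.514
```

```bash
cat >> h.py <<'E'
def intray(T): return TR.T@(T[:3,3]-TO), np.degrees(Ro.from_matrix(rackR().T@T[:3,:3]).as_rotvec())
def snap(name):
    s=r.sense(); im,d=r.grab_frame('wrist'); save(name+'.png',im); c=cam('wrist',s); np.savez(name+'.npz',im=im,d=d); return s,cur(s),im,d,cloud(c,d)
E
python3 - <<'E'
from h import *
s,T,im,d,P=snap('w7'); print(intray(T),s['contact_force'],s['clock'])
w=(P-TO)@TR; q=w[d>0]
top=(abs(q[:,2]-76)<4)&(abs(q[:,0])<35)&(q[:,1]>-40)&(q[:,1]<75); t=q[top]
print('packs top',len(t),np.percentile(t,[1,50,99],axis=0).round(1))
k=abs(t[:,0])<18; h,e=np.histogram(t[k][:,1],bins=np.arange(-40,75,1.)); print(list(zip(e.astype(int),h)))
W=pose(tr(-0.5,-37.6,46+85),rackR()); plan(T,W)
E
```

```text
(array([ -1.87986   , -37.01927969, 214.74754797]), array([ 0.14749396,  0.05459127, -0.1036852 ])) [-0.50920335  0.00134179 -1.25788043] 8.05
packs top 5644 [[-23.4 -21.3  73.5]
 [ -1.6  23.2  76. ]
 [ 20.5  62.3  77.8]]
[(np.int64(-40), np.int64(0)), (np.int64(-39), np.int64(0)), (np.int64(-38), np.int64(0)), (np.int64(-37), np.int64(0)), (np.int64(-36), np.int64(0)), (np.int64(-35), np.int64(0)), (np.int64(-34), np.int64(0)), (np.int64(-33), np.int64(0)), (np.int64(-32), np.int64(0)), (np.int64(-31), np.int64(0)), (np.int64(-30), np.int64(0)), (np.int64(-29), np.int64(0)), (np.int64(-28), np.int64(0)), (np.int64(-27), np.int64(0)), (np.int64(-26), np.int64(0)), (np.int64(-25), np.int64(0)), (np.int64(-24), np.int64(0)), (np.int64(-23), np.int64(34)), (np.int64(-22), np.int64(43)), (np.int64(-21), np.int64(46)), (np.int64(-20), np.int64(44)), (np.int64(-19), np.int64(44)), (np.int64(-18), np.int64(41)), (np.int64(-17), np.int64(49)), (np.int64(-16), np.int64(55)), (np.int64(-15), np.int64(48)), (np.int64(-14), np.int64(50)), (np.int64(-13), np.int64(48)), (np.int64(-12), np.int64(4
[... 1895 characters left out ...]
(52), np.int64(45)), (np.int64(53), np.int64(91)), (np.int64(54), np.int64(47)), (np.int64(55), np.int64(45)), (np.int64(56), np.int64(86)), (np.int64(57), np.int64(51)), (np.int64(58), np.int64(46)), (np.int64(59), np.int64(87)), (np.int64(60), np.int64(51)), (np.int64(61), np.int64(46)), (np.int64(62), np.int64(62)), (np.int64(63), np.int64(29)), (np.int64(64), np.int64(0)), (np.int64(65), np.int64(0)), (np.int64(66), np.int64(0)), (np.int64(67), np.int64(0)), (np.int64(68), np.int64(0)), (np.int64(69), np.int64(0)), (np.int64(70), np.int64(0)), (np.int64(71), np.int64(0)), (np.int64(72), np.int64(0)), (np.int64(73), np.int64(0))]
rows 2 t cm [-0.03  0.08  4.19] rot deg [-0.07 -0.03  0.05]
```

Emit:
move_arm:
  increments:
    - {"tx":0,"ty":0.1,"tz":4.2,"rx":0,"ry":0,"rz":0,"gripper":-1}
    - {"tx":0,"ty":0,"tz":4.2,"rx":0,"ry":0,"rz":0,"gripper":-1}
    - {"tx":0,"ty":0,"tz":0,"rx":0,"ry":0,"rz":0,"gripper":-1}
    - {"tx":0,"ty":0,"tz":0,"rx":0,"ry":0,"rz":0,"gripper":-1}

```text
clock: 8.5
eef_pos: [577.9, -35.6, 158.3]
tcp_rot: [2.708, -0.001, 1.771]
contact_force: [0.0, -0.2, -1.5]
opening: 0.518
```

```bash
python3 - <<'E'
from h import *
s,T,im,d,P=snap('w8'); print(intray(T),s['contact_force'],s['clock'])
w=(P-TO)@TR; q=w[d>0]
t=q[(abs(q[:,2]-76)<4)&(abs(q[:,0])<18)&(q[:,1]>-30)&(q[:,1]<75)]
print('packs top',len(t),np.percentile(t,[0.3,50,99.7],axis=0).round(1))
p=q[(abs(q[:,2]-158)<10)&(abs(q[:,0])<18)&(q[:,1]>-75)&(q[:,1]<0)]
print('held top',len(p),np.percentile(p,[.3,50,99.7],axis=0).round(1) if len(p) else 0)
E
```

```text
(array([ -0.53519219, -38.52506455, 130.80612095]), array([0.17894741, 0.02361318, 0.02762491])) [ 9.85523260e-04 -1.95951805e-01 -1.54178730e+00] 8.5
packs top 8963 [[-17.9 -22.4  72.6]
 [  0.1  23.8  76. ]
 [ 17.9  62.9  78.1]]
held top 6242 [[-17.9 -54.5 148.2]
 [ -0.2 -36.1 160.3]
 [ 17.9 -26.5 162.5]]
```

Emit:
move_arm:
  increments:
    - {"tx":0.15,"ty":-0.05,"tz":1.5,"rx":0,"ry":0,"rz":0,"gripper":-1}
    - {"tx":0,"ty":0,"tz":1.5,"rx":0,"ry":0,"rz":0,"gripper":-1}
    - {"tx":0,"ty":0,"tz":1.5,"rx":0,"ry":0,"rz":0,"gripper":-1}
    - {"tx":0,"ty":0,"tz":1.5,"rx":0,"ry":0,"rz":0,"gripper":-1}
    - {"tx":0,"ty":0,"tz":1.5,"rx":0,"ry":0,"rz":0,"gripper":-1}
    - {"tx":0,"ty":0,"tz":0,"rx":0,"ry":0,"rz":0,"gripper":-1}

```text
clock: 9.15
eef_pos: [609.5, -27.7, 92.4]
tcp_rot: [2.704, 0.001, 1.772]
contact_force: [1.3, 0.7, -1.2]
opening: 0.52
```

```bash
python3 - <<'E'
from h import *
s=r.sense(); print(intray(cur(s)),TR.T@s['contact_force'],s['clock'],s['opening'])
E
```

```text
(array([  1.09570992, -37.03480186,  57.28320231]), array([-0.08715565, -0.03461861, -0.02691156])) [ 0.77867105  0.37537521 -1.71103381] 9.15 0.5197936190276543
```

Emit:
move_arm:
  increments:
    - {"tx":0,"ty":-0.1,"tz":0.5,"rx":0,"ry":0,"rz":0,"gripper":-1}
    - {"tx":0,"ty":0,"tz":0.4,"rx":0,"ry":0,"rz":0,"gripper":-1}
    - {"tx":0,"ty":0,"tz":0.2,"rx":0,"ry":0,"rz":0,"gripper":-1}
    - {"tx":0,"ty":0,"tz":0,"rx":0,"ry":0,"rz":0,"gripper":-1}

```text
clock: 9.55
eef_pos: [613.5, -26.8, 82.2]
tcp_rot: [2.703, 0.001, 1.772]
contact_force: [-0.3, -0.5, 3.5]
opening: 0.519
```

```bash
python3 - <<'E'
from h import *
s=r.sense(); print(intray(cur(s)),TR.T@s['contact_force'],s['clock'],s['opening'])
E
```

```text
(array([  0.49183521, -36.9403027 ,  46.32630143]), array([-0.14248467, -0.06341409, -0.04440448])) [ 1.13469015 -0.39164708  3.32164282] 9.55 0.5187495056892643
```

Emit:
move_arm:
  increments:
    - {"tx":0.2,"ty":0,"tz":0,"rx":0,"ry":0,"rz":0,"gripper":-1}
    - {"tx":0.2,"ty":0,"tz":0,"rx":0,"ry":0,"rz":0,"gripper":-1}
    - {"tx":0.1,"ty":0,"tz":0,"rx":0,"ry":0,"rz":0,"gripper":-1}
    - {"tx":0,"ty":0,"tz":0,"rx":0,"ry":0,"rz":0,"gripper":-1}

```text
clock: 9.95
eef_pos: [612.4, -22.5, 82.1]
tcp_rot: [2.703, 0.002, 1.771]
contact_force: [-3.2, -6.6, 6.9]
opening: 0.518
```

```bash
python3 - <<'E'
from h import *
s=r.sense(); print(intray(cur(s)),TR.T@s['contact_force'],s['clock'],s['opening'])
E
```

```text
(array([  0.28338473, -32.48042176,  46.30105674]), array([-0.15677216, -0.12929101, -0.03388259])) [-1.10952992 -5.79989073  8.18394502] 9.95 0.5177363550521199
```

Emit:
move_arm:
  increments:
    - {"tx":0.15,"ty":0,"tz":0,"rx":0,"ry":0,"rz":0,"gripper":-1}
    - {"tx":0,"ty":0,"tz":0,"rx":0,"ry":0,"rz":0,"gripper":-1}
    - {"tx":0,"ty":0,"tz":0,"rx":0,"ry":0,"rz":0,"gripper":-1}

```text
clock: 10.25
eef_pos: [612.4, -21.8, 82.1]
tcp_rot: [2.702, 0.003, 1.77]
contact_force: [-2.7, -12.1, 5.9]
opening: 0.517
```

```bash
python3 - <<'E'
from h import *
s=r.sense(); print(intray(cur(s)),TR.T@s['contact_force'],s['clock'],s['opening'])
E
```

```text
(array([  0.41204284, -31.88815546,  46.28737424]), array([-0.19251941, -0.20112523, -0.02598804])) [ -2.07407457 -11.29773299   7.52813826] 10.25 0.5174807885092158
```

Emit:
move_arm:
  increments:
    - {"tx":0,"ty":0,"tz":0,"rx":0,"ry":0,"rz":0,"gripper":0.6}
    - {"tx":0,"ty":0,"tz":0,"rx":0,"ry":0,"rz":0,"gripper":0.6}
    - {"tx":0,"ty":0,"tz":0,"rx":0,"ry":0,"rz":0,"gripper":0.6}
    - {"tx":0,"ty":0,"tz":-2,"rx":0,"ry":0,"rz":0,"gripper":0.6}
    - {"tx":0,"ty":0,"tz":-4,"rx":0,"ry":0,"rz":0,"gripper":0.6}
    - {"tx":0,"ty":0,"tz":-4.5,"rx":0,"ry":0,"rz":0,"gripper":0.6}
    - {"tx":0,"ty":0,"tz":-4.5,"rx":0,"ry":0,"rz":0,"gripper":0.6}
    - {"tx":0,"ty":0,"tz":0,"rx":0,"ry":0,"rz":0,"gripper":0.6}

```text
clock: 11.05
eef_pos: [550.0, -33.2, 222.6]
tcp_rot: [2.698, 0.003, 1.772]
contact_force: [0.5, 0.4, 0.2]
opening: 0.796
```

```bash
python3 - <<'E'
from h import *
s,T,im,d,P=snap('w9'); print(intray(T),s['contact_force'],s['clock'],s['opening'],s['qpos'])
w=(P-TO)@TR; q=w[d>0]
t=q[(abs(q[:,2]-76)<5)&(abs(q[:,0])<18)&(q[:,1]>-60)&(q[:,1]<75)]
print('packs top',len(t),np.percentile(t,[0.3,50,99.7],axis=0).round(1))
for a,b in [(-60,-35),(-19,9),(9,35),(37,62)]:
    k=t[(t[:,1]>a)&(t[:,1]<b)]; print(a,np.median(k[:,2]).round(1))
W=pose([430,335,300],down(np.pi/2)); plan(T,W)
E
```

```text
(array([  2.31597443, -30.60427057, 200.42541618]), array([-0.43702502, -0.17048442, -0.10812204])) [0.50165292 0.42046752 0.23502518] 11.05 0.7959606994511351 [-0.15434273  0.06436474  2.11026985  0.27767026  0.56400722 -0.56123384]
packs top 6248 [[-17.9 -48.6  73.4]
 [ -0.2  12.   76.1]
 [ 17.9  62.4  78.2]]
-60 75.9
-19 76.0
9 76.1
37 76.2
rows 10 t cm [ 3.81 -0.59 -0.93] rot deg [ 2.54 -0.24  1.14]
```

Emit:
move_arm:
  increments:
    - {"tx":3.8,"ty":-0.6,"tz":-0.93,"rx":2.54,"ry":-0.24,"rz":1.14,"gripper":1}
    - {"tx":3.8,"ty":-0.6,"tz":-0.93,"rx":2.54,"ry":-0.24,"rz":1.14,"gripper":1}
    - {"tx":3.8,"ty":-0.6,"tz":-0.93,"rx":2.54,"ry":-0.24,"rz":1.14,"gripper":1}
    - {"tx":3.8,"ty":-0.6,"tz":-0.93,"rx":2.54,"ry":-0.24,"rz":1.14,"gripper":1}
    - {"tx":3.8,"ty":-0.6,"tz":-0.93,"rx":2.54,"ry":-0.24,"rz":1.14,"gripper":1}
    - {"tx":3.8,"ty":-0.6,"tz":-0.93,"rx":2.54,"ry":-0.24,"rz":1.14,"gripper":1}
    - {"tx":3.8,"ty":-0.6,"tz":-0.93,"rx":2.54,"ry":-0.24,"rz":1.14,"gripper":1}
    - {"tx":3.8,"ty":-0.6,"tz":-0.93,"rx":2.54,"ry":-0.24,"rz":1.14,"gripper":1}
    - {"tx":3.8,"ty":-0.6,"tz":-0.93,"rx":2.54,"ry":-0.24,"rz":1.14,"gripper":1}
    - {"tx":3.8,"ty":-0.6,"tz":-0.93,"rx":2.54,"ry":-0.24,"rz":1.14,"gripper":1}
    - {"tx":0,"ty":0,"tz":0,"rx":0,"ry":0,"rz":0,"gripper":1}
    - {"tx":0,"ty":0,"tz":0,"rx":0,"ry":0,"rz":0,"gripper":1}

```text
clock: 12.3
eef_pos: [428.0, 334.8, 293.7]
tcp_rot: [-3.132, 0.001, 1.573]
contact_force: [0.2, 0.0, 0.2]
opening: 1.005
```

```bash
python3 - <<'E'
from h import *
s,T,im,d,P=snap('w10'); print(s['eef_pos'],s['tcp_rot'],s['clock'])
near=(abs(P[...,0]-428)<90)&(abs(P[...,1]-297)<90)&(d>0)
def rc(m): return m.sum(),cv2.minAreaRect(P[m][:,:2].astype(np.float32)) if m.any() else 0
m=near&(P[...,2]>80)&(P[...,2]<95); print('top',np.median(P[m][:,2]),rc(m))
print('caddy',rc(near&(abs(P[...,2]-32)<2.5)))
h=near&(P[...,2]>40)&(P[...,2]<64); print('mid',rc(h))
np.save('caddy.npy',np.c_[P[near],im[near]])
crop=im[0:400,120:520]
p=P[near]; a=np.zeros((400,400,3),np.uint8)
for X,c in sorted(zip(p,im[near]),key=lambda z:z[0][2]):
    u=int(200-(X[1]-297)*2.2); v=int(200-(X[0]-428)*2.2); a[v-1:v+2,u-1:u+2]=c
save('o2.png',np.hstack([crop,a]))
E
```

```text
[428.03502735 334.82142859 293.71008545] [-3.13158646e+00  9.63137456e-04  1.57278425e+00] 12.3
top 87.96972593342532 (np.int64(1001), ((427.1890869140625, 292.3919982910156), (27.271928787231445, 46.21321487426758), 75.7276611328125))
caddy (np.int64(2239), ((428.13006591796875, 296.5506591796875), (125.70738983154297, 63.0277214050293), 75.52191925048828))
mid (np.int64(596), ((427.942626953125, 296.8939208984375), (114.77641296386719, 46.30990219116211), 75.59561157226562))
```

View pics/o2.png

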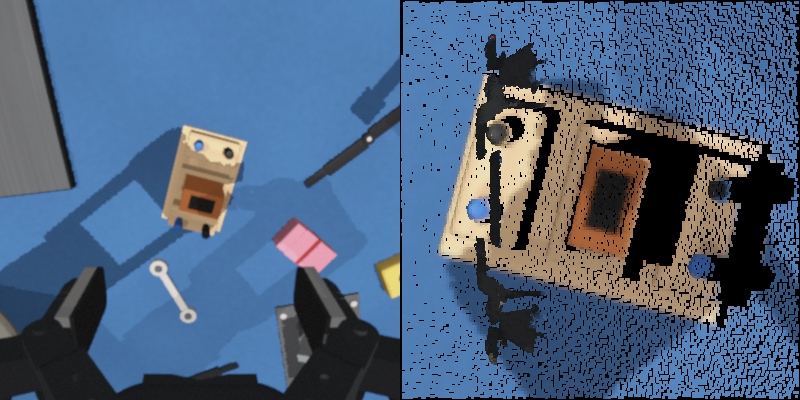

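The wedge top is at (427.2, 292.4, 88), 27×46 mm, with its thickness along 75.6°. It sits 4.3 mm from the caddy centre towards world −y, so the straight face looks towards +y and a turn of only about 26° is needed in the rack. The drivers stand at the caddy's ends, clear of the jaws.

```bash
python3 - <<'E'
from h import *
A=pose([426.9,291.2,130],down(np.radians(75.6))); plan(cur(),A)
E
```

```text
rows 5 t cm [-0.85  0.08  3.28] rot deg [-0.11  0.03  2.89]
```

Emit:
move_arm:
  increments:
    - {"tx":-0.85,"ty":0.08,"tz":3.28,"rx":-0.1,"ry":0,"rz":2.9,"gripper":1}
    - {"tx":-0.85,"ty":0.08,"tz":3.28,"rx":-0.1,"ry":0,"rz":2.9,"gripper":1}
    - {"tx":-0.85,"ty":0.08,"tz":3.28,"rx":-0.1,"ry":0,"rz":2.9,"gripper":1}
    - {"tx":-0.85,"ty":0.08,"tz":3.28,"rx":-0.1,"ry":0,"rz":2.9,"gripper":1}
    - {"tx":-0.85,"ty":0.08,"tz":3.28,"rx":-0.1,"ry":0,"rz":2.9,"gripper":1}
    - {"tx":0,"ty":0,"tz":0,"rx":0,"ry":0,"rz":0,"gripper":1}
    - {"tx":0,"ty":0,"tz":0,"rx":0,"ry":0,"rz":0,"gripper":1}

```text
clock: 13.05
eef_pos: [427.2, 290.9, 131.6]
tcp_rot: [-3.141, 0.001, 1.318]
contact_force: [0.3, -0.4, 0.1]
opening: 1.005
```

```bash
python3 - <<'E'
from h import *
s,T,im,d,P=snap('w11'); print(s['eef_pos'],s['tcp_rot'],s['clock'])
near=(abs(P[...,0]-427)<45)&(abs(P[...,1]-293)<45)&(d>0)
m=near&(P[...,2]>82)&(P[...,2]<95); print(m.sum(),np.median(P[m][:,2]),cv2.minAreaRect(P[m][:,:2].astype(np.float32)))
plan(T,pose([426.9,291.2,61],down(np.radians(75.6))),3)
E
```

```text
[427.22448821 290.90193283 131.59289915] [-3.14120989e+00  1.31377788e-03  1.31763043e+00] 13.05
3163 88.07588412696032 ((427.16851806640625, 292.7931213378906), (27.136611938476562, 46.054412841796875), 75.47917938232422)
rows 3 t cm [ 0.01 -0.01  2.35] rot deg [-0.01  0.03 -0.04]
```

Emit:
move_arm:
  increments:
    - {"tx":0.02,"ty":0,"tz":2.35,"rx":0,"ry":0,"rz":0,"gripper":1}
    - {"tx":0.02,"ty":0,"tz":2.35,"rx":0,"ry":0,"rz":0,"gripper":1}
    - {"tx":0,"ty":0,"tz":2.35,"rx":0,"ry":0,"rz":0,"gripper":1}
    - {"tx":0,"ty":0,"tz":0,"rx":0,"ry":0,"rz":0,"gripper":0.2}
    - {"tx":0,"ty":0,"tz":0,"rx":0,"ry":0,"rz":0,"gripper":-1}
    - {"tx":0,"ty":0,"tz":0,"rx":0,"ry":0,"rz":0,"gripper":-1}
    - {"tx":0,"ty":0,"tz":0,"rx":0,"ry":0,"rz":0,"gripper":-1}
    - {"tx":0,"ty":0,"tz":0,"rx":0,"ry":0,"rz":0,"gripper":-1}
  squeeze: 70

```text
clock: 13.9
eef_pos: [428.7, 293.1, 63.1]
tcp_rot: [3.139, -0.002, 1.318]
contact_force: [-1.6, -0.1, 5.8]
opening: 0.524
```

Emit:
move_arm:
  increments:
    - {"tx":0,"ty":0,"tz":-2,"rx":0,"ry":0,"rz":0,"gripper":-1}
    - {"tx":0,"ty":0,"tz":-4,"rx":0,"ry":0,"rz":0,"gripper":-1}
    - {"tx":0,"ty":0,"tz":-4,"rx":0,"ry":0,"rz":0,"gripper":-1}
    - {"tx":0,"ty":0,"tz":-4,"rx":0,"ry":0,"rz":0,"gripper":-1}
    - {"tx":0,"ty":0,"tz":0,"rx":0,"ry":0,"rz":0,"gripper":-1}
    - {"tx":0,"ty":0,"tz":0,"rx":0,"ry":0,"rz":0,"gripper":-1}

```text
clock: 14.5
eef_pos: [428.2, 292.8, 203.1]
tcp_rot: [3.138, -0.003, 1.318]
contact_force: [-0.7, -0.1, -0.8]
opening: 0.524
```

```bash
python3 - <<'E'
from h import *
s,T,im,d,P=snap('w12'); print(s['eef_pos'],s['tcp_rot'],s['clock'],s['opening'])
Q=(P-T[:3,3])@T[:3,:3]
m=(abs(Q[...,0])<35)&(abs(Q[...,1])<21)&(Q[...,2]<0)&(Q[...,2]>-45)&(d>0)
q=Q[m]; h,e=np.histogram(q[:,2],bins=range(-46,2,2)); z0=e[h.argmax()]+1; t=q[abs(q[:,2]-z0)<2]
print(m.sum(),h,np.median(t[:,2]),cv2.minAreaRect(t[:,:2].astype(np.float32)),np.percentile(t[:,0],[.5,99.5]))
print('slope dz/dx,dz/dy',np.linalg.lstsq(np.c_[t[:,:2],np.ones(len(t))],t[:,2],rcond=None)[0])
E
```

```text
[428.20510378 292.79871069 203.0990486 ] [ 3.13837221e+00 -2.85392440e-03  1.31754853e+00] 14.5 0.5238851618263443
7739 [   0    0    0    0    0    0    0    0    1  969 3502 1018  243  229
  223  204  224  193  210  188  175  195  165] -25.25045105060091 ((-0.5518112182617188, -0.0055484771728515625), (41.9655876159668, 28.016517639160156), 89.91979217529297) [-13.88156596  12.99863436]
slope dz/dx,dz/dy [-2.19250563e-02  1.39442389e-02 -2.50986590e+01]
```

```bash
python3 - <<'E'
from h import *
T=cur(); W=pose(tr(0.2,-63.2,51+120),rackR()); print(W[:3,3]); plan(T,W)
L=np.real(logm(np.linalg.inv(T)@W))
for f in np.linspace(0,1,7):
    b=T@expm(L*f)@np.array([0,0,51,1]); w=TR.T@(b[:3]-TO); print('foot in tray',w.round(0),b[:3].round(0))
E
```

```text
[566.81662874 -63.07512038 195.06315524]
rows 10 t cm [-3.51  1.56  0.32] rot deg [-2.45  0.56 -2.56]
foot in tray [-78. 313. 158.] [427. 292. 151.]
foot in tray [-78. 248. 153.] [443. 229. 146.]
foot in tray [-73. 184. 147.] [463. 168. 142.]
foot in tray [-62. 120. 140.] [488. 108. 140.]
foot in tray [-46.  57. 133.] [517.  50. 141.]
foot in tray [-26.  -4. 126.] [551.  -6. 143.]
foot in tray [  0. -63. 120.] [588. -59. 149.]
```

Emit:
move_arm:
  increments:
    - {"tx":-3.51,"ty":1.56,"tz":0.32,"rx":-2.45,"ry":0.56,"rz":-2.56,"gripper":-1}
    - {"tx":-3.51,"ty":1.56,"tz":0.32,"rx":-2.45,"ry":0.56,"rz":-2.56,"gripper":-1}
    - {"tx":-3.51,"ty":1.56,"tz":0.32,"rx":-2.45,"ry":0.56,"rz":-2.56,"gripper":-1}
    - {"tx":-3.51,"ty":1.56,"tz":0.32,"rx":-2.45,"ry":0.56,"rz":-2.56,"gripper":-1}
    - {"tx":-3.51,"ty":1.56,"tz":0.32,"rx":-2.45,"ry":0.56,"rz":-2.56,"gripper":-1}
    - {"tx":-3.51,"ty":1.56,"tz":0.32,"rx":-2.45,"ry":0.56,"rz":-2.56,"gripper":-1}
    - {"tx":-3.51,"ty":1.56,"tz":0.32,"rx":-2.45,"ry":0.56,"rz":-2.56,"gripper":-1}
    - {"tx":-3.51,"ty":1.56,"tz":0.32,"rx":-2.45,"ry":0.56,"rz":-2.56,"gripper":-1}
    - {"tx":-3.51,"ty":1.56,"tz":0.32,"rx":-2.45,"ry":0.56,"rz":-2.56,"gripper":-1}
    - {"tx":-3.51,"ty":1.56,"tz":0.32,"rx":-2.45,"ry":0.56,"rz":-2.56,"gripper":-1}
    - {"tx":0,"ty":0,"tz":0,"rx":0,"ry":0,"rz":0,"gripper":-1}
    - {"tx":0,"ty":0,"tz":0,"rx":0,"ry":0,"rz":0,"gripper":-1}

```text
clock: 15.75
eef_pos: [565.2, -63.1, 192.8]
tcp_rot: [2.71, -0.001, 1.767]
contact_force: [0.2, 0.8, -0.1]
opening: 0.522
```

```bash
python3 - <<'E'
from h import *
s,T,im,d,P=snap('w13'); print(intray(T),s['contact_force'],s['clock'],s['opening'])
w=(P-TO)@TR; q=w[d>0]
t=q[(abs(q[:,2]-76)<5)&(abs(q[:,0])<15)&(q[:,1]>-60)&(q[:,1]<75)]
print('packs top',len(t),np.percentile(t,[0.3,50,99.7],axis=0).round(1))
k=t[(t[:,1]<-22)]; print('pack4 top',len(k),np.percentile(k,[.5,50,99.5],axis=0).round(1))
k=q[(abs(q[:,2]-76)<4)&(abs(q[:,0])<40)&(q[:,1]>-47)&(q[:,1]<-25)]; print('pack4 x',len(k),np.percentile(k[:,0],[.5,99.5]))
k=q[(q[:,2]>24)&(q[:,2]<36)&(q[:,0]>24)&(q[:,0]<45)&(abs(q[:,1])<50)]; print('far lip',np.percentile(k[:,0],[1,99]))
plan(T,pose(tr(0.2,-63.2,51+76),rackR()))
E
```

```text
(array([ -2.16046567, -62.94658949, 169.61334784]), array([ 0.29730551, -0.05956409,  0.23481684])) [ 0.17028623  0.84245397 -0.14459646] 15.75 0.5221099793790149
packs top 7319 [[-14.9 -48.5  73.4]
 [  0.1  12.5  76. ]
 [ 14.9  62.1  78. ]]
pack4 top 1511 [[-14.9 -48.6  74.1]
 [  0.2 -34.8  75.9]
 [ 14.7 -22.   77.7]]
pack4 x 1832 [-24.50217912  19.87513779]
far lip [25.39125111 33.13442685]
rows 2 t cm [-0.01  0.13  2.13] rot deg [-0.15  0.03 -0.12]
```

Emit:
move_arm:
  increments:
    - {"tx":0,"ty":0.13,"tz":2.1,"rx":-0.15,"ry":0,"rz":-0.1,"gripper":-1}
    - {"tx":0,"ty":0.1,"tz":2.1,"rx":-0.15,"ry":0,"rz":-0.1,"gripper":-1}
    - {"tx":0,"ty":0,"tz":0,"rx":0,"ry":0,"rz":0,"gripper":-1}
    - {"tx":0,"ty":0,"tz":0,"rx":0,"ry":0,"rz":0,"gripper":-1}

```text
clock: 16.2
eef_pos: [585.0, -57.0, 156.6]
tcp_rot: [2.704, 0.001, 1.775]
contact_force: [-1.3, -1.0, -0.9]
opening: 0.521
```

```bash
python3 - <<'E'
from h import *
s,T,im,d,P=snap('w14'); print(intray(T),s['contact_force'],s['clock'],s['opening'])
w=(P-TO)@TR; q=w[d>0]
k=q[(q[:,2]>148)&(q[:,2]<158)&(abs(q[:,0])<18)&(q[:,1]>-90)&(q[:,1]<-30)]; print('wedge top',len(k),np.percentile(k,[.5,50,99.5],axis=0).round(1))
k=q[(abs(q[:,2]-76)<3)&(abs(q[:,0])<15)&(q[:,1]>-60)&(q[:,1]<-22)]; print('pack4 top',len(k),np.percentile(k,[.5,50,99.5],axis=0).round(1))
save('w14c.png',im[100:400,170:470])
E
```

```text
(array([  1.16852108, -60.85258195, 128.05773474]), array([-0.06926572,  0.01471957, -0.21697414])) [-1.33126977 -1.0344165  -0.86309762] 16.2 0.5213415255831604
wedge top 4987 [[-1.780e+01 -7.500e+01  1.482e+02]
 [ 1.000e-01 -5.810e+01  1.537e+02]
 [ 1.780e+01 -4.770e+01  1.555e+02]]
pack4 top 2169 [[-14.8 -49.2  74. ]
 [ -0.3 -35.   76. ]
 [ 14.8 -22.1  78.3]]
```

View pics/w14c.png

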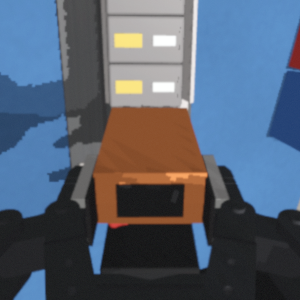

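The picture shows the wedge (150,155) held squarely over the gap beside the pack row, with the straight face towards the packs. The tool is 2–3 mm too far towards the packs, so I'll shift it and check.

Emit:
move_arm:
  increments:
    - {"tx":-0.25,"ty":-0.1,"tz":0,"rx":0,"ry":0,"rz":0.2,"gripper":-1}
    - {"tx":0,"ty":0,"tz":0,"rx":0,"ry":0,"rz":0,"gripper":-1}
    - {"tx":0,"ty":0,"tz":0,"rx":0,"ry":0,"rz":0,"gripper":-1}

```text
clock: 16.55
eef_pos: [585.6, -61.2, 157.4]
tcp_rot: [2.701, 0.001, 1.77]
contact_force: [-0.7, 0.7, -0.4]
opening: 0.522
```

```bash
python3 - <<'E'
from h import *
for _ in range(2):
    s,T,im,d,P=snap('w15'); print(intray(T),TR.T@s['contact_force'],s['clock'])
w=(P-TO)@TR; q=w[d>0]
k=q[(q[:,2]>148)&(q[:,2]<158)&(abs(q[:,0])<18)&(q[:,1]>-90)&(q[:,1]<-30)]; print('wedge top',len(k),np.percentile(k,[.5,50,99.5],axis=0).round(1))
k=q[(abs(q[:,2]-76)<3)&(abs(q[:,0])<15)&(q[:,1]>-60)&(q[:,1]<-22)]; print('pack4 top',len(k),np.percentile(k,[.5,50,99.5],axis=0).round(1))
E
```

```text
(array([  1.2442284 , -65.10493631, 128.91336934]), array([-0.22087916, -0.09426282,  0.0313387 ])) [-0.66746303  0.86783739 -0.08885202] 16.55
(array([  1.21422558, -65.12285385, 128.87974176]), array([-0.21786645, -0.09291309,  0.03589199])) [-0.81457736  0.72115667 -1.199176  ] 16.6
wedge top 5066 [[-1.780e+01 -7.920e+01  1.483e+02]
 [ 1.000e-01 -6.210e+01  1.545e+02]
 [ 1.780e+01 -5.190e+01  1.564e+02]]
pack4 top 2188 [[-14.9 -53.1  74.1]
 [  0.  -35.   76. ]
 [ 14.9 -22.1  78.6]]
```

Emit:
move_arm:
  increments:
    - {"tx":0.12,"ty":-0.08,"tz":1.0,"rx":0,"ry":0,"rz":0,"gripper":-1}
    - {"tx":0,"ty":0,"tz":1.0,"rx":0,"ry":0,"rz":0,"gripper":-1}
    - {"tx":0,"ty":0,"tz":1.0,"rx":0,"ry":0,"rz":0,"gripper":-1}
    - {"tx":0,"ty":0,"tz":1.0,"rx":0,"ry":0,"rz":0,"gripper":-1}
    - {"tx":0,"ty":0,"tz":0,"rx":0,"ry":0,"rz":0,"gripper":-1}
    - {"tx":0,"ty":0,"tz":0,"rx":0,"ry":0,"rz":0,"gripper":-1}

```text
clock: 17.25
eef_pos: [601.1, -56.7, 119.8]
tcp_rot: [2.703, 0.001, 1.771]
contact_force: [-0.5, 0.2, -0.7]
opening: 0.525
```

```bash
python3 - <<'E'
from h import *
s=r.sense(); print(intray(cur(s)),TR.T@s['contact_force'],s['clock'],s['opening'])
E
```

```text
(array([ 1.07593171e-03, -6.37534714e+01,  8.80047676e+01]), array([-0.13274428, -0.05391359,  0.0285179 ])) [-0.67088617  0.32074267 -0.4116076 ] 17.25 0.5248468334129739
```

Emit:
move_arm:
  increments:
    - {"tx":0.1,"ty":0,"tz":0.9,"rx":0,"ry":0,"rz":0,"gripper":-1}
    - {"tx":0.05,"ty":0,"tz":0.8,"rx":0,"ry":0,"rz":0,"gripper":-1}
    - {"tx":0,"ty":0,"tz":0.6,"rx":0,"ry":0,"rz":0,"gripper":-1}
    - {"tx":0,"ty":0,"tz":0,"rx":0,"ry":0,"rz":0,"gripper":-1}
    - {"tx":0,"ty":0,"tz":0,"rx":0,"ry":0,"rz":0,"gripper":-1}

```text
clock: 17.75
eef_pos: [610.5, -53.3, 99.4]
tcp_rot: [2.702, 0.001, 1.771]
contact_force: [-0.4, -1.0, -1.1]
opening: 0.524
```

```bash
python3 - <<'E'
from h import *
s=r.sense(); print(intray(cur(s)),TR.T@s['contact_force'],s['clock'],s['opening'])
E
```

```text
(array([  0.34454412, -62.37357894,  65.33043572]), array([-0.17164651, -0.07090041,  0.02838851])) [-1.02560389 -0.93622998 -0.78467713] 17.75 0.5241955408621479
```

Foot about 14 mm above the floor with no force yet. I'll continue in small steps.

Emit:
move_arm:
  increments:
    - {"tx":0,"ty":0,"tz":0.4,"rx":0,"ry":0,"rz":0,"gripper":-1}
    - {"tx":0,"ty":0,"tz":0.3,"rx":0,"ry":0,"rz":0,"gripper":-1}
    - {"tx":0,"ty":0,"tz":0.2,"rx":0,"ry":0,"rz":0,"gripper":-1}
    - {"tx":0,"ty":0,"tz":0,"rx":0,"ry":0,"rz":0,"gripper":-1}

```text
clock: 18.15
eef_pos: [614.2, -51.9, 91.5]
tcp_rot: [2.702, 0.0, 1.772]
contact_force: [-1.8, 5.7, 1.8]
opening: 0.522
```

```bash
python3 - <<'E'
from h import *
s=r.sense(); print(intray(cur(s)),TR.T@s['contact_force'],s['clock'],s['opening'])
E
```

```text
(array([  0.50136297, -61.71214499,  56.59872213]), array([-0.17473975, -0.01430708, -0.01156185])) [0.17663785 5.96550086 1.88769321] 18.15 0.5217438393183174
```

Emit:
move_arm:
  increments:
    - {"tx":0.05,"ty":0,"tz":0.2,"rx":0,"ry":0,"rz":0,"gripper":-1}
    - {"tx":0,"ty":0,"tz":0.2,"rx":0,"ry":0,"rz":0,"gripper":-1}
    - {"tx":0,"ty":0,"tz":0,"rx":0,"ry":0,"rz":0,"gripper":-1}
  squeeze: 100

```text
clock: 18.45
eef_pos: [615.7, -51.2, 88.4]
tcp_rot: [2.702, 0.001, 1.772]
contact_force: [-7.6, 4.2, 10.7]
opening: 0.514
```

```bash
python3 - <<'E'
from h import *
s=r.sense(); print(intray(cur(s)),TR.T@s['contact_force'],s['clock'],s['opening'])
E
```

```text
(array([  0.70259746, -61.27800808,  53.12886579]), array([-0.20112411, -0.0223246 , -0.06144822])) [-1.40981565  5.61914806 12.51138882] 18.45 0.5139266790638525
```

Emit:
move_arm:
  increments:
    - {"tx":0,"ty":0,"tz":0.2,"rx":0,"ry":0,"rz":0,"gripper":-1}
    - {"tx":0,"ty":0,"tz":0.2,"rx":0,"ry":0,"rz":0,"gripper":-1}
    - {"tx":0,"ty":0,"tz":0,"rx":0,"ry":0,"rz":0,"gripper":-1}

```text
clock: 18.75
eef_pos: [616.3, -50.9, 87.5]
tcp_rot: [2.7, 0.001, 1.773]
contact_force: [-40.7, -0.7, 60.5]
opening: 0.52
```

```bash
python3 - <<'E'
from h import *
s=r.sense(); print(intray(cur(s)),TR.T@s['contact_force'],s['clock'],s['opening'])
E
```

```text
(array([  0.92700891, -61.16252943,  51.99405293]), array([-0.28902289,  0.00343937, -0.11920753])) [-10.66782901   7.44054432  71.74878944] 18.75 0.5195350204013562
```

Emit:
move_arm:
  increments:
    - {"tx":0,"ty":0,"tz":-0.3,"rx":0,"ry":0,"rz":0,"gripper":-1}
    - {"tx":0,"ty":0,"tz":0,"rx":0,"ry":0,"rz":0,"gripper":-1}

```text
clock: 18.95
eef_pos: [616.2, -50.9, 87.8]
tcp_rot: [2.701, 0.001, 1.773]
contact_force: [-8.6, 6.1, 14.0]
opening: 0.515
```

```bash
python3 - <<'E'
from h import *
s,T,im,d,P=snap('w16'); print(intray(T),TR.T@s['contact_force'],s['clock'],s['opening'])
w=(P-TO)@TR; q=w[d>0]
for a,b in [(-75,-50),(-46,-25),(-18,8)]:
    k=q[(q[:,2]>68)&(q[:,2]<90)&(abs(q[:,0])<16)&(q[:,1]>a)&(q[:,1]<b)]; print(a,len(k),np.percentile(k,[1,50,99],axis=0).round(1))
E
```

```text
(array([  0.89749238, -61.16001728,  52.29813924]), array([-0.2163886 , -0.02516487, -0.09106421])) [-0.63026827  7.66266959 15.7457238 ] 18.95 0.5145794718591559
-75 3600 [[-15.7 -74.7  75.3]
 [ -0.2 -60.6  78.1]
 [ 15.7 -50.2  79.6]]
-46 3901 [[-15.7 -45.8  74.7]
 [  0.1 -34.9  76. ]
 [ 15.7 -25.2  77.4]]
-18 6164 [[-15.7 -17.8  74.1]
 [  0.   -4.2  76.1]
 [ 15.7   7.6  77.6]]
```

Emit:
move_arm:
  increments:
    - {"tx":0,"ty":0,"tz":0,"rx":0,"ry":0,"rz":0,"gripper":0.5}
    - {"tx":0,"ty":0,"tz":0,"rx":0,"ry":0,"rz":0,"gripper":0.5}
    - {"tx":0,"ty":0,"tz":0,"rx":0,"ry":0,"rz":0,"gripper":0.5}
    - {"tx":0,"ty":0,"tz":-2,"rx":0,"ry":0,"rz":0,"gripper":0.5}
    - {"tx":0,"ty":0,"tz":-3,"rx":0,"ry":0,"rz":0,"gripper":0.5}
    - {"tx":0,"ty":0,"tz":0,"rx":0,"ry":0,"rz":0,"gripper":-1}
    - {"tx":0,"ty":0,"tz":0,"rx":0,"ry":0,"rz":0,"gripper":-1}
    - {"tx":0,"ty":0,"tz":0,"rx":0,"ry":0,"rz":0,"gripper":-1}
    - {"tx":0,"ty":0,"tz":0,"rx":0,"ry":0,"rz":0,"gripper":-1}
    - {"tx":0,"ty":0,"tz":0,"rx":0,"ry":0,"rz":0,"gripper":-1}
  squeeze: 40

```text
clock: 20.0
eef_pos: [595.3, -55.8, 131.3]
tcp_rot: [2.703, 0.001, 1.771]
contact_force: [0.1, 0.1, -0.4]
opening: 0.004
```

```bash
python3 - <<'E'
from h import *
s,T,im,d,P=snap('w17'); print(intray(T),TR.T@s['contact_force'],s['clock'],s['opening'])
w=(P-TO)@TR; q=w[d>0]
for a,b in [(-75,-50),(-46,-25),(-18,8)]:
    k=q[(q[:,2]>68)&(q[:,2]<90)&(abs(q[:,0])<16)&(q[:,1]>a)&(q[:,1]<b)]; print(a,len(k),np.percentile(k,[1,50,99],axis=0).round(1))
E
```

```text
(array([ -0.14125445, -61.74633585, 100.84322218]), array([-0.12918315, -0.05538718,  0.03423907])) [-0.06633602  0.05985041 -0.45219845] 20.0 0.003749953309777446
-75 1837 [[-15.7 -73.5  75.6]
 [  0.3 -59.   78.2]
 [ 15.7 -50.2  79.8]]
-46 2245 [[-15.7 -45.7  74.6]
 [  0.2 -35.   76.1]
 [ 15.6 -25.3  77.6]]
-18 3298 [[-15.6 -17.8  74.1]
 [  0.2  -4.5  76.1]
 [ 15.7   7.6  77.7]]
```

Emit:
move_arm:
  increments:
    - {"tx":0,"ty":0,"tz":1.0,"rx":0,"ry":0,"rz":0,"gripper":-1}
    - {"tx":0,"ty":0,"tz":0.7,"rx":0,"ry":0,"rz":0,"gripper":-1}
    - {"tx":0,"ty":0,"tz":0.3,"rx":0,"ry":0,"rz":0,"gripper":-1}
    - {"tx":0,"ty":0,"tz":0,"rx":0,"ry":0,"rz":0,"gripper":-1}
    - {"tx":0,"ty":0,"tz":0,"rx":0,"ry":0,"rz":0,"gripper":-1}

```text
clock: 20.55
eef_pos: [603.8, -54.2, 113.9]
tcp_rot: [2.702, 0.001, 1.771]
contact_force: [1.0, 0.1, 0.4]
opening: 0.001
```

```bash
python3 - <<'E'
from h import *
s=r.sense(); print(intray(cur(s)),TR.T@s['contact_force'],s['clock'],s['opening'])
E
```

```text
(array([  0.32228438, -61.8600446 ,  81.35623532]), array([-0.17437138, -0.07209675,  0.026062  ])) [ 1.07797712 -0.10030428 -0.1035146 ] 20.55 0.0009328118142049771
```

Emit:
move_arm:
  increments:
    - {"tx":0,"ty":0,"tz":0.3,"rx":0,"ry":0,"rz":0,"gripper":-1}
    - {"tx":0,"ty":0,"tz":0.1,"rx":0,"ry":0,"rz":0,"gripper":-1}
    - {"tx":0,"ty":0,"tz":0,"rx":0,"ry":0,"rz":0,"gripper":-1}

```text
clock: 20.85
eef_pos: [605.6, -54.0, 110.7]
tcp_rot: [2.702, 0.001, 1.77]
contact_force: [-1.2, 0.6, 0.9]
opening: -0.001
```

```bash
python3 - <<'E'
from h import *
s=r.sense(); print(intray(cur(s)),TR.T@s['contact_force'],s['clock'],s['opening'])
E
```

```text
(array([  0.62279681, -62.00588725,  77.68860974]), array([-0.21485504, -0.08959602,  0.02293708])) [-0.54707958  0.7746952   1.26615634] 20.85 -0.0009776757515482823
```

Emit:
move_arm:
  increments:
    - {"tx":0,"ty":0,"tz":0.1,"rx":0,"ry":0,"rz":0,"gripper":-1}
    - {"tx":0,"ty":0,"tz":0,"rx":0,"ry":0,"rz":0,"gripper":-1}

```text
clock: 21.05
eef_pos: [605.7, -53.9, 110.5]
tcp_rot: [2.701, 0.001, 1.771]
contact_force: [-10.3, -1.4, 15.5]
opening: 0.002
```

Emit:
move_arm:
  increments:
    - {"tx":0,"ty":0,"tz":0.05,"rx":0,"ry":0,"rz":0,"gripper":-1}
    - {"tx":0,"ty":0,"tz":0,"rx":0,"ry":0,"rz":0,"gripper":-1}

```text
clock: 21.25
eef_pos: [605.8, -53.9, 110.5]
tcp_rot: [2.701, 0.001, 1.771]
contact_force: [-14.5, -2.4, 23.7]
opening: -0.002
```

Emit:
move_arm:
  increments:
    - {"tx":0,"ty":0,"tz":0.05,"rx":0,"ry":0,"rz":0,"gripper":-1}
    - {"tx":0,"ty":0,"tz":0,"rx":0,"ry":0,"rz":0,"gripper":-1}

```text
clock: 21.45
eef_pos: [605.9, -53.9, 110.4]
tcp_rot: [2.701, 0.001, 1.771]
contact_force: [-19.5, -2.2, 28.3]
opening: 0.003
```

```bash
python3 - <<'E'
from h import *
s=r.sense(); print(intray(cur(s)),TR.T@s['contact_force'],s['clock'],s['opening'])
E
```

```text
(array([  0.79622885, -62.01499396,  77.29952429]), array([-0.26889425, -0.08222176,  0.01320652])) [-5.72398966  1.71859907 33.91459391] 21.45 0.00294762339994415
```

Emit:
move_arm:
  increments:
    - {"tx":0,"ty":0,"tz":-1,"rx":0,"ry":0,"rz":0,"gripper":-1}
    - {"tx":0,"ty":0,"tz":-4,"rx":0,"ry":0,"rz":0,"gripper":-1}
    - {"tx":1,"ty":0,"tz":-4.5,"rx":0,"ry":0,"rz":0,"gripper":-1}
    - {"tx":1,"ty":0,"tz":-4.5,"rx":0,"ry":0,"rz":0,"gripper":-0.5}
    - {"tx":0,"ty":0,"tz":-3,"rx":0,"ry":0,"rz":0,"gripper":-0.5}
    - {"tx":0,"ty":0,"tz":0,"rx":0,"ry":0,"rz":0,"gripper":-0.5}
    - {"tx":0,"ty":0,"tz":0,"rx":0,"ry":0,"rz":0,"gripper":-0.5}

```text
clock: 22.15
eef_pos: [531.6, -48.5, 263.2]
tcp_rot: [2.7, 0.002, 1.77]
contact_force: [0.1, 0.2, -1.0]
opening: 0.25
```

```bash
python3 - <<'E'
from h import *
s,T,im,d,P=snap('w18'); print(intray(T),s['clock'],s['opening'])
w=(P-TO)@TR; I=im.astype(int); ok=(d>0)
for a,b in [(-75,-50),(-46,-25),(-18,8)]:
    k=w[ok&(w[...,2]>68)&(w[...,2]<86)&(abs(w[...,0])<16)&(w[...,1]>a)&(w[...,1]<b)]; print(a,len(k),np.percentile(k,[1,50,99],axis=0).round(1))
red=ok&(I[...,0]>1.8*I[...,1])&(I[...,0]>1.8*I[...,2])&(I[...,0]>60)&(w[...,2]>85)&(w[...,2]<120)&(w[...,1]<-65)&(abs(w[...,0])<50)
k=w[red]; print('red',len(k),np.percentile(k,[1,50,99],axis=0).round(1)); print(cv2.minAreaRect(k[:,:2].astype(np.float32)))
hi=k[k[:,2]>104]; print('hi',len(hi),cv2.minAreaRect(hi[:,:2].astype(np.float32)))
a=np.zeros((400,400,3),np.uint8)
m=ok&(w[...,1]<-40)&(w[...,1]>-150)&(abs(w[...,0])<50)
for X,c in sorted(zip(w[m],im[m]),key=lambda z:z[0][2]):
    u=int(200+X[0]*3.5); v=int(200-(X[1]+95)*3.5); a[max(v-1,0):v+2,max(u-1,0):u+2]=c
for y in (-98.6,-134.6): a[int(200-(y+95)*3.5),:20]=255
save('o3.png',np.hstack([im[0:400,120:520],a]))
E
```

```text
(array([  0.34961879, -41.85298753, 246.12124445]), array([-0.30152816, -0.13106706,  0.01733587])) 22.15 0.24997772590717476
-75 768 [[-15.6 -74.8  75. ]
 [  0.2 -61.7  78. ]
 [ 15.8 -50.4  79.8]]
-46 704 [[-15.3 -45.8  74.2]
 [  0.2 -35.   76. ]
 [ 15.5 -25.2  77.6]]
-18 962 [[-15.7 -17.7  73.8]
 [  0.1  -4.5  76.1]
 [ 15.8   7.3  77.7]]
red 884 [[ -22.4 -108.7   92.7]
 [   1.   -95.6  110.4]
 [  23.9  -85.2  113.1]]
((1.4922122955322266, -97.55351257324219), (51.03409194946289, 13.497262954711914), 28.794681549072266)
hi 638 ((1.4922122955322266, -97.55351257324219), (51.03409194946289, 13.497262954711914), 28.794681549072266)
```

View pics/o3.png

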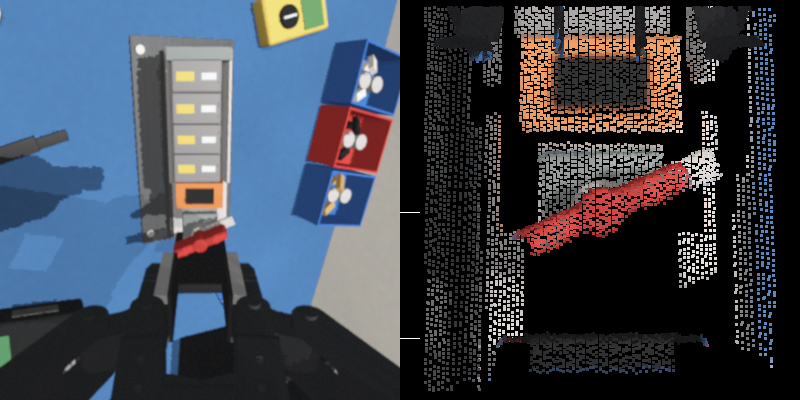

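The four packs stand with level tops. The wedge (200,195) is home, its top 2 mm above the packs. The latch bar is centred at tray (1, −98) and turned about 23° from tray x. The panel edge is near y = −135. I'll plan the latch grip.

```bash
python3 - <<'E'
from h import *
T=cur(); W=pose(tr(0.8,-98.0,92.5+60),rackR(-67)); plan(T,W); print(W[:3,3])
for y in np.arange(-1,1.01,.5): pass
print(r.sense()['qpos'])
E
```

```text
rows 9 t cm [-0.57  0.34  1.03] rot deg [ 0.02 -0.    7.44]
[581.94898129 -95.50934107 178.55003213]
[-0.19936122 -0.01555534  2.09024212  0.26623603  0.6750829  -0.57460879]
```

Emit:
move_arm:
  increments:
    - {"tx":-0.57,"ty":0.34,"tz":1.03,"rx":0,"ry":0,"rz":7.44,"gripper":-0.4}
    - {"tx":-0.57,"ty":0.34,"tz":1.03,"rx":0,"ry":0,"rz":7.44,"gripper":-0.4}
    - {"tx":-0.57,"ty":0.34,"tz":1.03,"rx":0,"ry":0,"rz":7.44,"gripper":-0.4}
    - {"tx":-0.57,"ty":0.34,"tz":1.03,"rx":0,"ry":0,"rz":7.44,"gripper":-0.4}
    - {"tx":-0.57,"ty":0.34,"tz":1.03,"rx":0,"ry":0,"rz":7.44,"gripper":-0.4}
    - {"tx":-0.57,"ty":0.34,"tz":1.03,"rx":0,"ry":0,"rz":7.44,"gripper":-0.4}
    - {"tx":-0.57,"ty":0.34,"tz":1.03,"rx":0,"ry":0,"rz":7.44,"gripper":-0.4}
    - {"tx":-0.57,"ty":0.34,"tz":1.03,"rx":0,"ry":0,"rz":7.44,"gripper":-0.4}
    - {"tx":-0.57,"ty":0.34,"tz":1.03,"rx":0,"ry":0,"rz":7.44,"gripper":-0.4}
    - {"tx":0,"ty":0,"tz":0,"rx":0,"ry":0,"rz":0,"gripper":-0.4}
    - {"tx":0,"ty":0,"tz":0,"rx":0,"ry":0,"rz":0,"gripper":-0.4}

```text
clock: 23.3
eef_pos: [581.6, -95.5, 177.5]
tcp_rot: [2.959, -0.4, 0.642]
contact_force: [-0.1, 0.0, -0.0]
opening: 0.3
```

```bash
python3 - <<'E'
from h import *
s,T,im,d,P=snap('w19'); print(intray(T),s['clock'],s['opening'])
w=(P-TO)@TR; I=im.astype(int); ok=(d>0)
red=ok&(I[...,0]>1.8*I[...,1])&(I[...,0]>1.8*I[...,2])&(I[...,0]>60)&(w[...,2]>85)&(w[...,2]<120)&(w[...,1]<-65)&(abs(w[...,0])<50)
k=w[red]; print('red',len(k),np.percentile(k,[1,50,99],axis=0).round(1)); print(cv2.minAreaRect(k[:,:2].astype(np.float32)))
hi=k[k[:,2]>109]; print('hi',len(hi),hi.mean(0),cv2.minAreaRect(hi[:,:2].astype(np.float32)))
e=np.linalg.svd(hi[:,:2]-hi[:,:2].mean(0),full_matrices=False)[2][0]; print('axis deg',np.degrees(np.arctan2(*(e*np.sign(e[0]))[::-1])))
plan(T,pose(tr(0.8,-98.0,92.5),rackR(-67)),3)
save('w19c.png',im[100:400,120:520])
E
```

```text
(array([ 9.52344142e-02, -9.78986705e+01,  1.51723314e+02]), array([-5.13806272e-02,  1.34311105e-02,  6.68216688e+01])) 23.3 0.2998574280263826
red 1357 [[ -22.2 -110.2   96.3]
 [   4.1  -96.8  111.4]
 [  25.8  -85.5  113.3]]
((1.039987564086914, -98.21604919433594), (53.015804290771484, 13.337300300598145), 23.39615821838379)
hi 1213 [  2.43002178 -97.88122011 111.50376892] ((1.049154281616211, -98.2303695678711), (53.01783752441406, 13.24472427368164), 23.939138412475586)
axis deg 23.51578981481666
rows 3 t cm [0.02 0.01 1.97] rot deg [ 0.01 -0.01  0.06]
```

View pics/w19c.png

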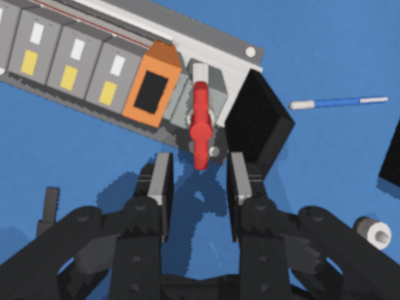

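The wings are centred between the open fingers and lined up with them, at tray (1.0, −98.2) and 23.5°. Next I'll go down, grip lightly and check.

Emit:
move_arm:
  increments:
    - {"tx":0.03,"ty":0.03,"tz":2.0,"rx":0,"ry":0,"rz":0,"gripper":-0.4}
    - {"tx":0.03,"ty":0.02,"tz":2.0,"rx":0,"ry":0,"rz":0,"gripper":-0.4}
    - {"tx":0,"ty":0,"tz":1.7,"rx":0,"ry":0,"rz":0,"gripper":-0.4}
    - {"tx":0,"ty":0,"tz":0,"rx":0,"ry":0,"rz":0,"gripper":-0.4}
    - {"tx":0,"ty":0,"tz":0,"rx":0,"ry":0,"rz":0,"gripper":-0.4}
  squeeze: 30

```text
clock: 23.85
eef_pos: [606.6, -90.7, 128.1]
tcp_rot: [2.958, -0.402, 0.641]
contact_force: [-0.2, -0.3, 0.2]
opening: 0.299
```

```bash
python3 - <<'E'
from h import *
s=r.sense();T=cur(s); print(intray(T),TR.T@s['contact_force'],s['clock'],s['opening'],s['wrist_torque'])
plan(T,pose(tr(1.0,-98.2,92.5),rackR(-67)),1)
E
```

```text
(array([  2.19852042, -98.24634944,  96.14149762]), array([-1.89395772e-01,  4.99039497e-02,  6.68903634e+01])) [-0.12898005 -0.26413342  0.27561229] 23.85 0.29937334730485016 [-0.02467364  0.22696268 -0.01717201]
rows 1 t cm [-0.11 -0.05  0.36] rot deg [ 0.12 -0.14  0.11]
```

Emit:
move_arm:
  increments:
    - {"tx":-0.11,"ty":-0.04,"tz":0.3,"rx":0.1,"ry":-0.1,"rz":0.1,"gripper":-0.4}
    - {"tx":0,"ty":0,"tz":0,"rx":0,"ry":0,"rz":0,"gripper":-1}
    - {"tx":0,"ty":0,"tz":0,"rx":0,"ry":0,"rz":0,"gripper":-1}
    - {"tx":0,"ty":0,"tz":0,"rx":0,"ry":0,"rz":0,"gripper":-1}
    - {"tx":0,"ty":0,"tz":0,"rx":0,"ry":0,"rz":0,"gripper":-1}
  squeeze: 30

```text
clock: 24.35
eef_pos: [606.7, -90.7, 125.3]
tcp_rot: [2.961, -0.401, 0.638]
contact_force: [-5.2, 4.1, 6.3]
opening: 0.095
```

```bash
python3 - <<'E'
from h import *
s=r.sense();T=cur(s); print(intray(T),TR.T@s['contact_force'],s['clock'],s['opening'],TR.T@s['wrist_torque'])
E
```

```text
(array([  1.13898119, -98.24798211,  93.55312791]), array([-6.80860967e-02,  4.71821552e-02,  6.70595212e+01])) [-1.2081636   5.0921527   7.49641555] 24.35 0.09462952498985241 [0.65425197 0.31655216 0.07518589]
```

Emit:
move_arm:
  increments:
    - {"tx":0,"ty":0,"tz":0,"rx":0,"ry":0,"rz":-4,"gripper":-1}
    - {"tx":0,"ty":0,"tz":0,"rx":0,"ry":0,"rz":-7,"gripper":-1}
    - {"tx":0,"ty":0,"tz":0,"rx":0,"ry":0,"rz":-7,"gripper":-1}
    - {"tx":0,"ty":0,"tz":0,"rx":0,"ry":0,"rz":-7,"gripper":-1}
    - {"tx":0,"ty":0,"tz":0,"rx":0,"ry":0,"rz":-7,"gripper":-1}
    - {"tx":0,"ty":0,"tz":0,"rx":0,"ry":0,"rz":0,"gripper":-1}

```text
clock: 24.95
eef_pos: [606.7, -90.7, 125.3]
tcp_rot: [2.775, -0.245, 1.209]
contact_force: [-4.4, 2.5, 7.3]
opening: 0.091
```

```bash
python3 - <<'E'
from h import *
s=r.sense();T=cur(s); print(intray(T),TR.T@s['contact_force'],s['clock'],s['opening'],TR.T@s['wrist_torque'])
E
```

```text
(array([  1.14406931, -98.23038111,  93.55731045]), array([-7.62964859e-02,  2.86321042e-02,  3.48277961e+01])) [-0.37217605  3.36987165  8.26798582] 24.95 0.09126713074710205 [0.65237132 0.23108527 0.01861003]
```

Emit:
move_arm:
  increments:
    - {"tx":0,"ty":0,"tz":0,"rx":0,"ry":0,"rz":-7,"gripper":-1}
    - {"tx":0,"ty":0,"tz":0,"rx":0,"ry":0,"rz":-7,"gripper":-1}
    - {"tx":0,"ty":0,"tz":0,"rx":0,"ry":0,"rz":-7,"gripper":-1}
    - {"tx":0,"ty":0,"tz":0,"rx":0,"ry":0,"rz":-7,"gripper":-1}
    - {"tx":0,"ty":0,"tz":0,"rx":0,"ry":0,"rz":-4,"gripper":-1}
    - {"tx":0,"ty":0,"tz":0,"rx":0,"ry":0,"rz":0,"gripper":-1}

```text
clock: 25.55
eef_pos: [606.8, -90.7, 125.3]
tcp_rot: [2.704, -0.022, 1.725]
contact_force: [-4.5, 4.2, 6.8]
opening: 0.097
```

```bash
python3 - <<'E'
from h import *
s=r.sense();T=cur(s); print(intray(T),TR.T@s['contact_force'],s['clock'],s['opening'],TR.T@s['wrist_torque'])
E
```

```text
(array([  1.20073738, -98.23753354,  93.57016859]), array([-0.08341488,  0.00699799,  2.92790441])) [-0.38385466  5.02388075  7.64524506] 25.55 0.09713118196047515 [0.77371575 0.25737967 0.09740492]
```

Emit:
move_arm:
  increments:
    - {"tx":0,"ty":0,"tz":0,"rx":0,"ry":0,"rz":-3,"gripper":-1}
    - {"tx":0,"ty":0,"tz":0,"rx":0,"ry":0,"rz":0,"gripper":-1}

```text
clock: 25.75
eef_pos: [606.7, -90.7, 125.3]
tcp_rot: [2.704, 0.0, 1.772]
contact_force: [-3.6, 2.6, 6.4]
opening: 0.098
```

```bash
python3 - <<'E'
from h import *
s=r.sense();T=cur(s); print(intray(T),TR.T@s['contact_force'],s['clock'],s['opening'],TR.T@s['wrist_torque'])
E
```

```text
(array([  1.13927204, -98.21640687,  93.53685987]), array([-0.07779408,  0.0070427 , -0.02339131])) [3.98638112e-03 3.30427108e+00 7.10926492e+00] 25.75 0.09791804992615849 [0.74905205 0.20149516 0.05896467]
```

Emit:
move_arm:
  increments:
    - {"tx":0,"ty":0,"tz":0,"rx":0,"ry":0,"rz":-3,"gripper":-1}
    - {"tx":0,"ty":0,"tz":0,"rx":0,"ry":0,"rz":0,"gripper":-1}

```text
clock: 25.95
eef_pos: [606.7, -90.7, 125.3]
tcp_rot: [2.704, 0.021, 1.817]
contact_force: [-4.6, 2.5, 5.9]
opening: 0.097
```

```bash
python3 - <<'E'
from h import *
s=r.sense();T=cur(s); print(intray(T),TR.T@s['contact_force'],s['clock'],s['opening'],TR.T@s['wrist_torque'])
E
```

```text
(array([  1.15688937, -98.23719524,  93.5688682 ]), array([-0.09379361,  0.01428059, -2.89429129])) [-1.12308086  3.36467501  7.01794626] 25.95 0.09666146740399101 [ 0.73974666  0.31147233 -0.8882205 ]
```

The torque about the axis jumped from about 0.06 to 0.89 N m, so the latch is at its stop. I'll release and back off.

Emit:
move_arm:
  increments:
    - {"tx":0,"ty":0,"tz":0,"rx":0,"ry":0,"rz":1.5,"gripper":-1}
    - {"tx":0,"ty":0,"tz":0,"rx":0,"ry":0,"rz":0,"gripper":-0.4}
    - {"tx":0,"ty":0,"tz":0,"rx":0,"ry":0,"rz":0,"gripper":-0.4}
    - {"tx":0,"ty":0,"tz":0,"rx":0,"ry":0,"rz":0,"gripper":-0.4}
    - {"tx":0,"ty":0,"tz":-2,"rx":0,"ry":0,"rz":0,"gripper":-0.4}
    - {"tx":0,"ty":0,"tz":-4,"rx":0,"ry":0,"rz":0,"gripper":-0.4}
    - {"tx":2,"ty":0,"tz":-4,"rx":0,"ry":0,"rz":0,"gripper":-0.4}
    - {"tx":2,"ty":0,"tz":-4,"rx":0,"ry":0,"rz":0,"gripper":-0.4}
    - {"tx":2,"ty":0,"tz":-3,"rx":0,"ry":0,"rz":0,"gripper":-0.4}
    - {"tx":0,"ty":0,"tz":0,"rx":0,"ry":0,"rz":0,"gripper":-0.4}

```text
clock: 26.95
eef_pos: [523.3, -46.0, 282.2]
tcp_rot: [2.699, 0.014, 1.795]
contact_force: [1.0, -0.7, -0.4]
opening: 0.3
```

```bash
python3 - <<'E'
from h import *
s,T,im,d,P=snap('w20'); print(intray(T),s['clock'],s['opening'])
w=(P-TO)@TR; I=im.astype(int); ok=(d>0)
for a,b in [(-75,-50),(-46,-25),(-18,8),(10,34),(38,60)]:
    k=w[ok&(w[...,2]>68)&(w[...,2]<80)&(abs(w[...,0])<16)&(w[...,1]>a)&(w[...,1]<b)]; print(a,len(k),np.percentile(k,[1,50,99],axis=0).round(1))
red=ok&(I[...,0]>1.8*I[...,1])&(I[...,0]>1.8*I[...,2])&(I[...,0]>60)&(w[...,2]>105)&(w[...,2]<120)&(w[...,1]<-65)&(abs(w[...,0])<50)
k=w[red]; print('red',len(k),cv2.minAreaRect(k[:,:2].astype(np.float32)))
e=np.linalg.svd(k[:,:2]-k[:,:2].mean(0),full_matrices=False)[2][0]; print('axis deg',np.degrees(np.arctan2(e[1],e[0]))%180)
sc,_=r.grab_frame('side'); 
save('f.png',np.hstack([im[0:400,120:520],cv2.resize(sc[60:310,160:460],(400,400))]))
E
```

```text
(array([  1.42805204, -37.75497413, 266.56313781]), array([-0.39516976, -0.13548406, -1.53773445])) 26.95 0.29953709414875657
-75 588 [[-15.5 -74.4  75. ]
 [ -0.1 -60.   78. ]
 [ 15.6 -50.3  79.8]]
-46 636 [[-15.9 -45.8  74.3]
 [ -0.4 -35.2  76. ]
 [ 15.7 -25.3  78. ]]
-18 840 [[-15.2 -17.8  74. ]
 [ -0.1  -4.7  76.1]
 [ 15.7   7.7  78. ]]
10 843 [[-15.6  10.2  74.3]
 [ -0.   22.1  76.1]
 [ 15.7  33.8  77.8]]
38 831 [[-15.9  38.2  74.5]
 [ -0.5  49.1  76.3]
 [ 15.6  59.7  78.1]]
red 493 ((0.674896240234375, -98.53076934814453), (12.891846656799316, 54.46455383300781), 1.7719593048095703)
axis deg 90.13583025362247
```

View pics/f.png

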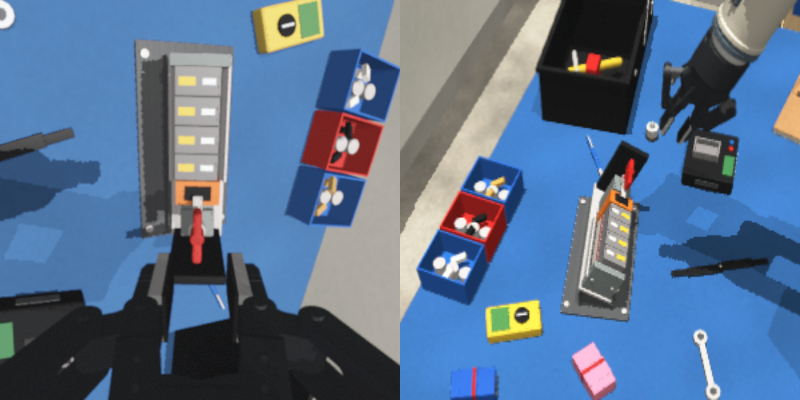

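The latch now lies along the row at 90.1° (left picture, 197,235), with its tongue over the wedge at (200,195). The four packs are level, the charger pocket is empty, and the other items are where they were. Handing in.

```bash
python3 -c "
from h import *
print(r.sign_off())"
```

```text
the job is handed in; nothing more can be done
None
```

The job is done and handed in at about 27 s of the 67 s allowed.

- **Pack:** I took the charged pack from the charger, stood it beside pack 3, and pushed the row up against the stop wall. The last depth check showed all four pack tops level, at 76.0 to 76.3 mm above the tray floor.
- **Wedge:** It went in with its straight face to the packs. I pressed it home in the grip, then pressed again on its top with the closed fingertips. At about 34 N it did not move. Its top stands about 2 mm above the packs, within the 5 mm allowed.
- **Latch:** I gripped the wings and turned them until the torque jumped from about 0.06 to 0.9 N m, so the latch is at its stop. The wing bar measured 90.1° from tray x, so the tongue points over the wedge.
- **Rest of the bench:** In the last pictures the charger pocket was empty, and the other items in view had not been touched.

**Checks that disagreed:**
- The first wedge press, made in the grip, briefly reached about 72 N at the wrist. That is below the 120 N wrist limit, and I backed off at once. I took the 40 N limit as not covering a load carried through the held wedge.
- The wedge's foot came out about 1.5 to 2 mm above the floor by my measurements, so it may be clamped tight rather than fully seated.
- The latch started about 23° from tray x, further round than the roughly 10° I worked out for the parked position.

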